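Put the press's hex drivers back in their case

TASK

Pry the tool case's cover up with the screwdriver, its shaft in the notch, and open the cover fully. Click every hex driver lying about home into its own spring clip on the rail, in order of length, the longest nearest the robot and the shortest farthest, blades pointing to the hinge; clips of missing drivers stay empty. Then shut the cover, leave the screwdriver lying flat on the worktop, and leave the other things on the worktop where they are.

Things in the scene. Friction and masses are not known exactly. Their poses are not given: they have to be found in the camera images.
- case: flat tool case fixed to the worktop: black base plate 200 (its x) x 180 (its y) x 20 mm high, origin at the centre of its underside, z up. It carries a twin aluminium rail with four spring clips in a row along its x; its cover is hinged along its +y edge and opens from its -y edge. The base has no walls
- cover (a joint): opening angle of the grey cover, rad: 0 shut, 1.45 fully open (just short of upright, at the end stop). The cover is a dome open below, 200 x 180 x 36 mm outside, 4 mm walls, top outer face 56 mm above the worktop when shut. It sits flush on the base. Its hinge is stiff (0.13 N m of friction, cover 0.1 kg): it stays at whatever angle it is left and must be pushed all the way shut
- hinge (a point): middle of the cover's hinge line (parallel to the case's x), at the base's top face, 20 mm above the worktop; frame parallel to the case's
- notch (a point): centre of the mouth of the prying notch in the cover's -y wall when shut: a gap 44 mm wide (case x) and 10 mm high between base top (20 mm above the worktop) and cover, 4 mm deep, the cover's hollow behind it. This point is fixed to the base
- cover_edge (a point): moves with the cover: middle of the cover's free edge, on its outer top face (180 mm from the hinge line, 36 mm above the cover's lower rim). The frame is the cover's: z is the outward normal of its outer face, y towards the hinge
- screwdriver: loose screwdriver with a red round handle, 173 mm long, lying; its long axis is its own y: the handle (24 mm thick, 84 mm long) towards +y, the straight round shaft (6 mm thick) towards -y; 90 g. The tool to pry the cover with
- screwdriver_grip (a point): point on the screwdriver's axis, in its handle 22 mm from the handle's front end, 108 mm behind the shaft's tip: a good place to grasp. As the tool lies, this point is about 10 mm above the surface and the tip about 6 mm: the handle tapers, so the axis slopes a little
- screwdriver_tip (a point): end of the screwdriver's shaft, on its axis
- clip_1 (a point): where driver_1's origin belongs once seated, 36 mm above the worktop: clip 1, nearest the robot (lowest case x). Frame parallel to the case's; the clips are 46 mm apart. Each clip is two pairs of steel spring jaws, 24 mm before and behind this point along y, with a free window 38 mm long between them for fingers (floor 16 mm below the axis)
- clip_2 (a point): the same for driver_2: clip 2, second from the robot. In every clip the jaws' rounded beads stand 8 mm apart, their tops 8 mm above this point; a driver lying along y and pressed straight down spreads them, clicks past at about 8 N and then rests on the rail, held. Grey bars inlaid in the base under the clips show each driver's length
- clip_3 (a point): the same for driver_3: clip 3, third from the robot
- clip_4 (a point): the same for driver_4: clip 4, farthest from the robot (highest case x)
- driver_1: loose steel hex driver 138 mm long overall (the longest), may be absent: a square butt 12x12x5 mm, an octagonal grip 12 mm across flats (33 mm behind to 30 mm before the origin), then a thin dark blade 70 mm long. Origin on its axis in the grip (6 mm above the surface it lies on), the place to grasp; its y axis points along it to the blade's tip; it lies on any of the butt's 4 flats. 50 g
- tip_1 (a point): tip of driver_1's blade, 100 mm from its origin
- driver_2: loose steel hex driver 120 mm long overall (second longest), may be absent: a square butt 12x12x5 mm, an octagonal grip 12 mm across flats (33 mm behind to 30 mm before the origin), then a thin dark blade 52 mm long. Origin on its axis in the grip (6 mm above the surface it lies on), the place to grasp; its y axis points along it to the blade's tip; it lies on any of the butt's 4 flats. 50 g
- tip_2 (a point): tip of driver_2's blade, 82 mm from its origin
- driver_3: loose steel hex driver 102 mm long overall (second shortest), may be absent: a square butt 12x12x5 mm, an octagonal grip 12 mm across flats (33 mm behind to 30 mm before the origin), then a thin dark blade 34 mm long. Origin on its axis in the grip (6 mm above the surface it lies on), the place to grasp; its y axis points along it to the blade's tip; it lies on any of the butt's 4 flats. 50 g
- tip_3 (a point): tip of driver_3's blade, 64 mm from its origin
- driver_4: loose steel hex driver 84 mm long overall (the shortest), may be absent: a square butt 12x12x5 mm, an octagonal grip 12 mm across flats (33 mm behind to 30 mm before the origin), then a thin dark blade 16 mm long. Origin on its axis in the grip (6 mm above the surface it lies on), the place to grasp; its y axis points along it to the blade's tip; it lies on any of the butt's 4 flats. 50 g
- tip_4 (a point): tip of driver_4's blade, 46 mm from its origin
- pellet_cup: bystander: small aluminium dish 38 mm wide, 10 mm high
- timer: bystander: white timer 58x64x20 mm
- vial: bystander: glass vial 27 mm wide, 62 mm high, standing
- marker: bystander: felt marker 136 mm long, 17 mm thick, lying

How it is judged:
By the outcome, as a careful person would: the job done as asked, in the order asked, and still so for the second after the job is handed in, with the robot touching nothing.
Of driver_1, driver_2, driver_3, driver_4 only 3 to 4 are there at a start; the rules pass over those that are not, and their reading is None.
At some moment in a run one of driver_1, driver_2, driver_3, driver_4 may be knocked a few centimetres aside while the robot is not near it.
It also fails if it takes over 200 s, if anything falls off the work surface, if the arm or the gripper's body presses on something with over 40 N, if the wrist force passes 120 N, or if a joint passes its speed limit or range.

ROBOT

A 6-joint arm with a two-finger parallel gripper is mounted at the origin on a cart in front of the work surface, level with it; the furniture and walls round the work are solid. World frame = base frame: x ahead of the robot, y to its left, z up, the work surface at z = 0. Lengths are in m, angles in rad, forces in N, time in s.
With the tool pointing down it reaches from about 0.35 to 0.85 m from the base axis. Payload 8.1 kg.
Tool frame: the origin (TCP) lies midway between the tips of the shut fingers; the grasp point (between the pads) lies 19 mm behind it (robot.grip_point_offset is the distance from the TCP to the grasp point, in m); z points along the fingers, y is the line along which they close (so a half turn about z gives the same grasp; the last joint's range is limited). The gripper opens to 93 mm and grips with 3 to 60 N. Pads are 15 mm wide; open, the fingers measure 128 mm over their backs; the gripper's body (75 mm by 188 mm) begins 65 mm behind the grasp point.
Start: joints at [-1.281, 0.13, 1.488, -0, 1.523, -0.085], TCP at [0.22, -0.558, 0.19] pointing down, gripper open.
Joint ranges: [-2.96, 2.96], [-0.89, 2.26], [0.02, 2.5], [-1.34, 4.48], [0, 2.73], [-2.66, 2.66]. Speed limits (rad/s): [2.39, 2.39, 2.79, 3.14, 3.14, 3.14].

INTERFACE

Orientations are given as a rotation vector (axis times angle).
In Python, from plant import robot, read_camera, job gives the robot as it stands.
- The arm moves only by the shell command python3 -m inch 'ROWS' [FORCE]. ROWS is JSON, one flat list of numbers, 5 for each row, row after row: the shift along the world's x, y, z in mm, then the turn about the world's z in degrees, then the opening in per cent of the stroke, from 0 (shut) to 100 (fully open). In form: [dx, dy, dz, yaw, hand, dx, dy, dz, yaw, hand, ...]. A call has 1 to 10 rows; each row is the pose to reach, as a shift and turn from the pose commanded when the call began; what a row does not reach only later rows make up. A row lasts 1/12 s, in which the tool goes at most 41.7 mm and 7.16 degrees, less where a joint would pass 70% of its speed; a pose out of reach is approached as far as the arm can. A call with a gripper value outside its range is refused whole. The fingers move at their own pace and stop on an object; FORCE is the grip in N (left out, the last holds). Time passes only in rows, so rows that repeat a pose let the fingers close. It gives the time, the measured TCP pose, the force, the opening and the grip force at its end, in the units of the state.
- robot.read_state(): the state, without advancing time (a new reading comes with each control period).
- read_camera(name): name is "side" or "top" or "wrist"; returns a dict with "image" (384x512x3 uint8, blue, green, red), "K" (3x3 intrinsics, pixels), "extrinsics" (4x4, takes a point from world to camera coordinates); the wrist camera has in their place "mount" (4x4, takes a point from camera to tool coordinates, whose origin is the TCP and whose axes are the flange's). Camera axes: x right, y down, z forward; pixel columns grow to the right and rows downward; lengths in m; the calibration is good to about 2 mm. A picture is of the moment at which its call begins: read the wrist's pose just before it. There is no depth.
- job.close_job(): hands the job in; it is judged then, once.
The state is a dict: "t": time; "q": joint angles; "dq": joint speeds; "joint_torque": joint torques, N m; "tool_pos": TCP position; "orientation": TCP orientation; "force": force on the tool from outside, world axes, zero at the start; "wrist_torque": the same for the moment, N m; "opening": finger opening in m; "gripper_force": force on a finger pad.
Only numpy, scipy, OpenCV 4.12 (cv2) and the standard library are available. Lean on these libraries where they do the work, as an engineer would, in place of code of your own. Each camera call takes 0.05 s, during which the arm holds its last target. There are 200 camera calls.

## Working session

There is one attempt and no reset: what is moved stays moved. The work goes in short steps, Python scripts to look and compute and a shell command to move; the robot and the scene stay as the last step left them, time stands still between calls to the robot, and variables do not carry over. Pictures are saved under pics/ and viewed, at most 14 in all, crops included, and the job is handed in when it is done.

```bash
ls; mkdir -p pics; python3 - <<'E'
from plant import robot, read_camera
import cv2, numpy as np
s=robot.read_state();print({k:np.round(v,3) for k,v in s.items()})
print(robot.grip_point_offset)
for n in("top","side","wrist"):
    d=read_camera(n);cv2.imwrite(f"pics/{n}0.png",cv2.resize(d["image"],None,fx=1.5,fy=1.5,interpolation=cv2.INTER_CUBIC))
    print(n,np.round(d["K"],2).tolist(),np.round(d.get("extrinsics",d.get("mount")),4).tolist())
E
```

```text
pics
{'t': np.float64(0.0), 'q': array([-1.281,  0.131,  1.489,  0.   ,  1.523, -0.085]), 'dq': array([ 0.001,  0.001,  0.   , -0.001, -0.   ,  0.   ]), 'joint_torque': array([ 1.0000e-03, -5.5986e+01, -4.9175e+01,  7.7000e-02,  3.5000e-02,
       -0.0000e+00]), 'tool_pos': array([ 0.219, -0.558,  0.189]), 'orientation': array([-3.085, -0.585,  0.   ]), 'force': array([ 0.323,  0.112, -0.655]), 'wrist_torque': array([-0.007, -0.004,  0.023]), 'gripper_force': np.float64(0.0), 'opening': np.float64(0.093)}
0.0188
top [[374.41, 0.0, 256.9], [0.0, 374.41, 191.4], [0.0, 0.0, 1.0]] [[-0.0098, -1.0, 0.0011, 0.0038], [-0.9804, 0.0094, -0.1966, 0.5656], [0.1966, -0.003, -0.9805, 1.0548], [0.0, 0.0, 0.0, 1.0]]
side [[479.85, 0.0, 258.9], [0.0, 479.85, 183.44], [0.0, 0.0, 1.0]] [[0.9443, -0.3285, -0.0216, -0.5356], [-0.2013, -0.5243, -0.8274, 0.1828], [0.2604, 0.7857, -0.5612, 1.5613], [0.0, 0.0, 0.0, 1.0]]
wrist [[342.86, 0.0, 262.83], [0.0, 342.86, 186.38], [0.0, 0.0, 1.0]] [[-0.0013, -0.9644, -0.2643, 0.0719], [1.0, -0.0012, -0.0005, 0.0001], [0.0002, -0.2643, 0.9644, -0.1957], [0.0, 0.0, 0.0, 1.0]]
```

View pics/top0.png

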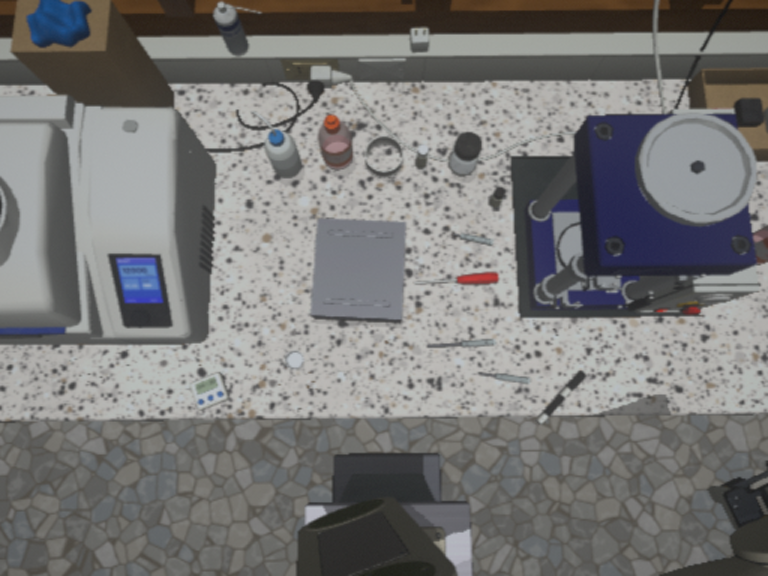

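View pics/side0.png

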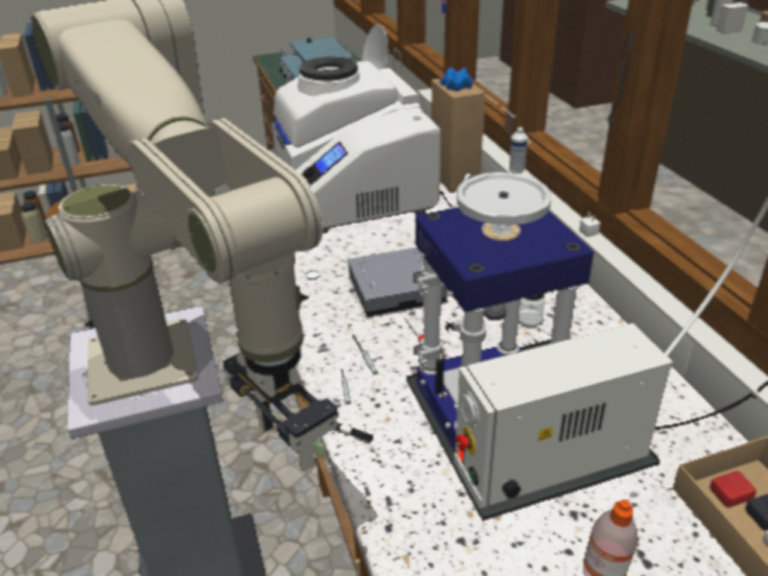

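The top view (1.5x) shows the case at (313–405, 220–320) and the red screwdriver at (417–497, 280), tip towards the case. There are three drivers, near (475,238), (460,344) and (503,378), with the marker at (562,397), the timer at (208,390) and the dish at (295,360).

```bash
cat > h.py <<'E'
from plant import robot, read_camera
import cv2, numpy as np
from scipy.spatial.transform import Rotation as R
def shot(n):
    s=robot.read_state(); d=read_camera(n); K=np.array(d["K"])
    if n=="wrist":
        T=np.eye(4);T[:3,:3]=R.from_rotvec(s["orientation"]).as_matrix();T[:3,3]=s["tool_pos"]
        E=np.linalg.inv(T@np.array(d["mount"]))
    else: E=np.array(d["extrinsics"])
    np.savez(f"{n}.npz",K=K,E=E,img=d["image"]); return d["image"],K,E
def load(n):
    z=np.load(f"{n}.npz");return z["img"],z["K"],z["E"]
def ray(K,E,px,z=0.):
    "pixel (raw) -> world point at height z"
    d=E[:3,:3].T@np.linalg.inv(K)@[px[0],px[1],1]; c=-E[:3,:3].T@E[:3,3]
    return c+d*(z-c[2])/d[2]
def proj(K,E,P):
    p=K@(E[:3,:3]@np.asarray(P)+E[:3,3]);return p[:2]/p[2]
def save(im,name,f=1.5,box=None):
    if box: im=im[box[1]:box[3],box[0]:box[2]]
    cv2.imwrite(f"pics/{name}.png",cv2.resize(im,None,fx=f,fy=f,interpolation=cv2.INTER_CUBIC))
E
python3 - <<'E'
from h import *
im,K,E=shot("top")
P={"sd_tip":(417,282,.006),"sd_end":(497,278,.01),"dA":(460,236,.006),"dA2":(492,242,.006),"dB":(428,346,.006),"dB2":(494,343,.006),"dC":(479,375,.006),"dC2":(529,381,.006),
"caseTL":(317,219,.056),"TR":(405,221,.056),"BL":(312,317,.056),"BR":(402,320,.056),"marker1":(541,420,.008),"marker2":(582,374,.008),"vial":(497,205,0)}
for k,v in P.items(): print(k,np.round(ray(K,E,(v[0]/1.5,v[1]/1.5),v[2])[:2],3))
E
python3 -m inch '[30,42,0,-7,100,60,84,0,-14,100,90,126,0,-21,100,120,168,0,-21,100,150,210,0,-21,100,180,252,10,-21,100,190,290,20,-21,100,190,320,30,-21,100,190,330,40,-21,100,190,330,40,-21,100]'
```

```text
sd_tip [ 0.586 -0.068]
sd_end [ 0.592 -0.233]
dA [ 0.684 -0.16 ]
dA2 [ 0.67  -0.227]
dB [ 0.453 -0.087]
dB2 [ 0.458 -0.221]
dC [ 0.394 -0.188]
dC2 [ 0.381 -0.288]
caseTL [0.708 0.136]
TR [ 0.702 -0.043]
BL [0.507 0.143]
BR [ 0.5   -0.034]
marker1 [ 0.305 -0.306]
marker2 [ 0.394 -0.394]
vial [ 0.754 -0.243]
t: 1.03
tool_pos: [0.4111, -0.2245, 0.2316]
orientation: [-3.141, -0.017, -0.003]
force: [-0.6, -0.8, 0.2]
opening: 0.093
gripper_force: 0.0
```

```bash
python3 - <<'E'
from h import *
im,K,E=shot("wrist"); save(im,"w1",1.5)
print(ray(K,E,(256,192)))
E
```

```text
[ 0.35884755 -0.21652571  0.        ]
```

View pics/w1.png

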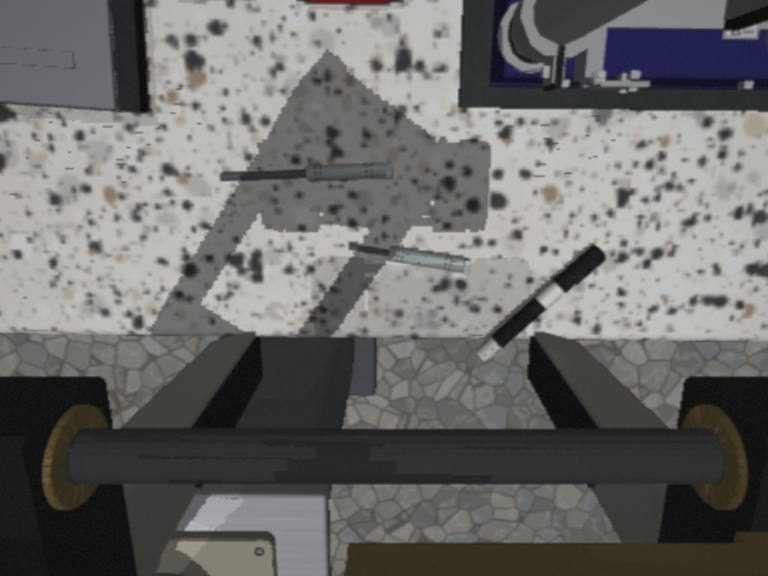

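Wrist view (1.5x): driver B has its tip at (221,176) and its butt at (393,170). Driver C has its tip at (350,245) and its butt at (469,266). The marker lies clear at lower right.

```bash
python3 - <<'E'
from h import *
im,K,E=load("wrist")
for n,t,b in (("B",(221,176),(393,170)),("C",(350,245),(469,266))):
    t,b=[ray(K,E,(p[0]/1.5,p[1]/1.5),.006)[:2] for p in (t,b)]
    u=(t-b)/np.linalg.norm(t-b); print(n,t,b,np.linalg.norm(t-b),"origin",b+u*.038,"yaw of y axis",np.degrees(np.arctan2(-u[0],u[1])))
E
python3 -m inch '[20,20,10,0,100,50,40,20,0,100,80,60,30,0,100,120,70,40,0,100,150,80,50,0,100,180,90,50,0,100,190,90,50,0,100,190,90,50,0,100]'
python3 - <<'E'
from h import *
im,K,E=shot("wrist"); save(im,"w2",1.5)
E
```

```text
B [ 0.45317252 -0.08493731] [ 0.45927175 -0.22340475] 0.1386017001033727 origin [ 0.45759954 -0.18544156] yaw of y axis 2.522141445366688
C [ 0.39764034 -0.18810386] [ 0.38061039 -0.28821843] 0.10155268515464132 origin [ 0.38698283 -0.25075656] yaw of y axis -9.653875446141324
t: 1.75
tool_pos: [0.6012, -0.1378, 0.2784]
orientation: [-3.141, -0.016, 0.002]
force: [0.1, 1.0, -0.0]
opening: 0.0928
gripper_force: 0.0
```

View pics/w2.png

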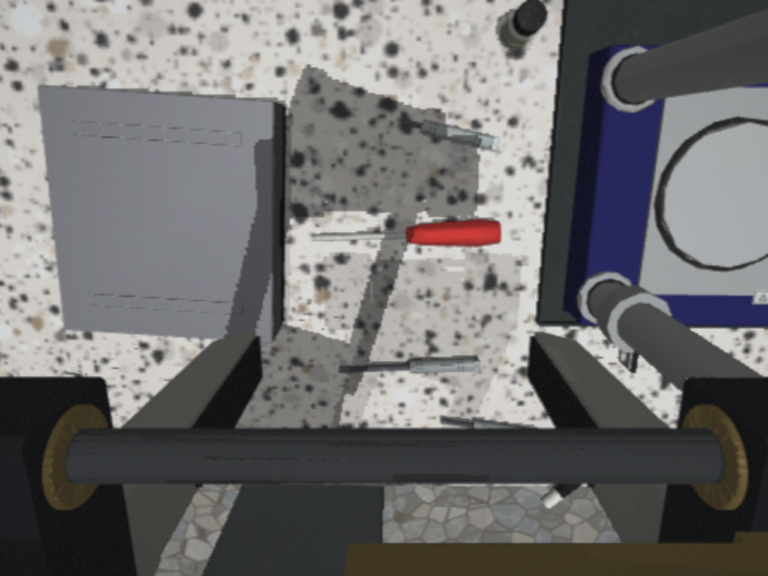

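```bash
python3 - <<'E'
from h import *
im,K,E=load("wrist")
save(im,"w2c",3,(10,45,265,235)); save(im,"w2d",4,(200,60,345,180))
E
```

```text
(no output)
```

View pics/w2c.png

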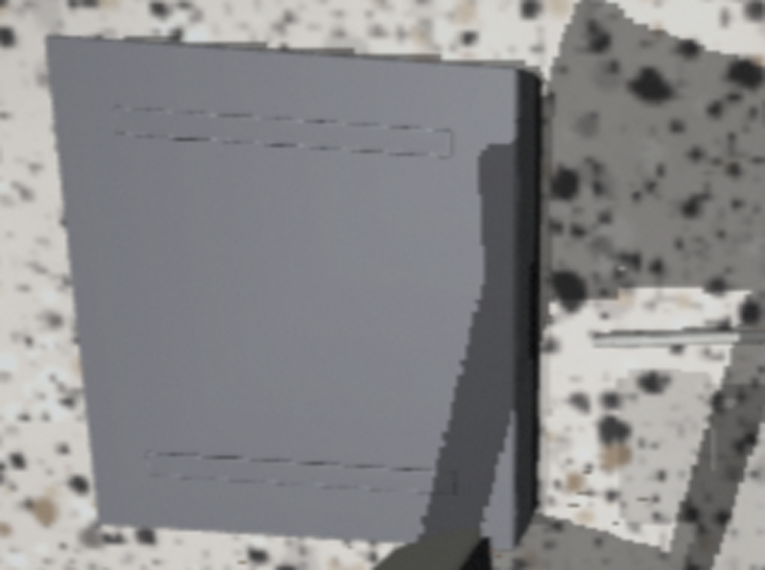

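View pics/w2d.png

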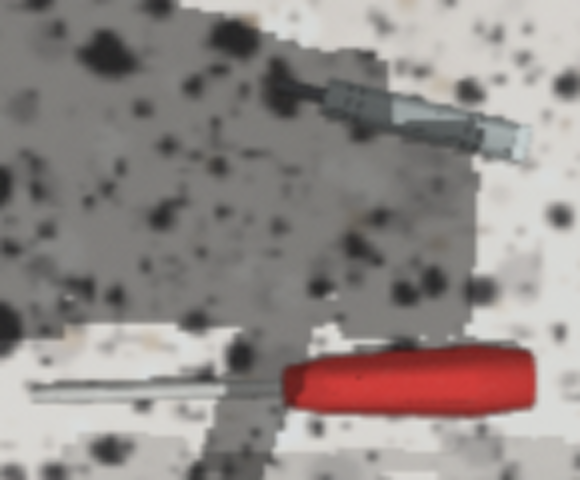

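Crop 1 shows the lid's top corners at TL (48,38), TR (517,70), BL (101,523) and BR (514,549), with the screwdriver tip at (594,338). Crop 2 shows driver A with its grip front at (325,92), butt at (527,146) and a short blade, so it is driver_4. The screwdriver runs from its tip at (32,392), through the handle front at (285,388), to the end at (535,380).

```bash
python3 - <<'E'
from h import *
im,K,E=load("wrist")
c=lambda p,z:ray(K,E,(p[0]/3+10-.33,p[1]/3+45-.33),z)[:2]
d=lambda p,z:ray(K,E,(p[0]/4+200-.37,p[1]/4+60-.37),z)[:2]
yaw=lambda u:np.degrees(np.arctan2(-u[0],u[1]))
TL,TR,BL,BR=[c(p,.056) for p in((48,38),(517,70),(101,523),(514,549))]
print("case corners",TL,TR,BL,BR,[np.linalg.norm(a-b) for a,b in((TL,TR),(BL,BR),(TL,BL),(TR,BR))])
print("yaws",yaw(TL-TR),yaw(BL-BR),yaw(TL-BL)+90,yaw(TR-BR)+90,"ctr",(TL+TR+BL+BR)/4)
print("notch z~.025",c((535,262),.03),c((535,370),.03))
g,b=d((325,92),.006),d((527,146),.006);u=(g-b)/np.linalg.norm(g-b);print("A",g,b,np.linalg.norm(g-b),"o",b+.038*u,yaw(u),"tip",np.linalg.norm(d((272,82),.006)-b))
t,f,e=d((32,392),.006),d((285,388),.009),d((535,380),.012);print("sd",t,f,e,np.linalg.norm(e-t),yaw(t-e),"grip",t+(e-t)*108/173)
E
```

```text
case corners [0.70932547 0.13466578] [ 0.69930168 -0.04389181] [0.51184734 0.14627458] [ 0.50136609 -0.03191958] [np.float64(0.17883872002870282), np.float64(0.17850214599689776), np.float64(0.1978190499996194), np.float64(0.19829733900346685)]
yaws -3.213071422379365 -3.366216784117344 -3.364276408382352 -3.4613458162072988 ctr [0.60546014 0.05128224]
notch z~.025 [ 0.62291237 -0.04157461] [ 0.57552729 -0.03924174]
A [ 0.68539491 -0.16091244] [ 0.66891997 -0.2279486 ] 0.06903093768949371 o [ 0.67798906 -0.19104668] -13.807482531474774 tip 0.08659998316476794
sd [ 0.58515024 -0.06180682] [ 0.58787926 -0.14923932] [ 0.5919462  -0.23428631] 0.17261332875386137 2.2563758444408686 grip [ 0.58939281 -0.16948188]
```

```bash
python3 -c "
from h import *;print(robot.read_state()['q'])"
python3 -m inch '[0,-5,0,-7,100,-2,-10,-10,-14,100,-4,-15,-20,-21,100,-6,-20,-40,-28,100,-8,-25,-60,-35,100,-10,-28,-80,-42,90,-12,-30,-100,-49,80,-12,-32,-120,-56,70,-12,-32,-140,-63,60,-12,-32,-160,-70,60]'
python3 -m inch '[0,0,-10,-7,60,0,0,-20,-14,60,0,0,-25,-18.3,60,0,0,-25,-18.3,60]'
python3 -c "
from h import *;s=robot.read_state();print(s['q']);T=R.from_rotvec(s['orientation']).as_matrix();print(T.round(3)); im,K,E=shot('wrist');save(im,'w3',1.5)"
```

```text
[-3.09648855e-01  1.56641352e-01  1.29962281e+00 -2.54417277e-04
  1.68731855e+00  1.25190148e+00]
t: 2.63
tool_pos: [0.5863, -0.1714, 0.1192]
orientation: [2.574, -1.801, -0.0]
force: [0.0, 1.0, -0.6]
opening: 0.0644
gripper_force: 0.0
t: 2.97
tool_pos: [0.5776, -0.1881, 0.0925]
orientation: [-2.276, 2.133, 0.017]
force: [-0.7, -0.6, 0.4]
opening: 0.0559
gripper_force: 0.0
[-0.41562645  0.21471029  1.57478271  0.02502901  1.35494995  2.65605971]
[[ 0.065 -0.998  0.007]
 [-0.998 -0.064  0.023]
 [-0.023 -0.009 -1.   ]]
```

View pics/w3.png

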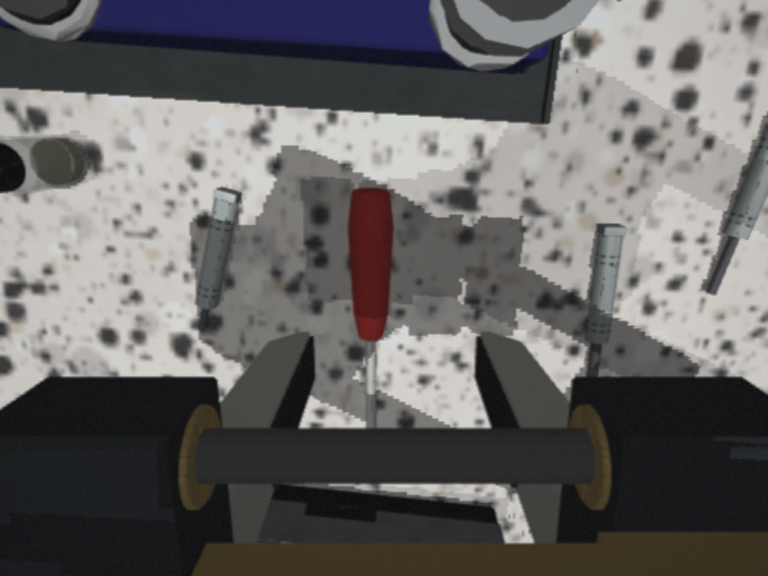

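The wrist view shows the screwdriver at (370,190–340), drivers 4 and 1 either side of it, and driver 3 at far right. Joint 6 has hit its limit, so I'll turn the other way by +180° and grasp with the camera facing +y.

```bash
python3 -m inch '[0,0,20,7,60,0,0,30,14,60,0,0,40,21,60,0,0,40,28,60,0,0,40,35,60,0,0,40,42,60,0,0,40,49,60,0,0,40,56,60,0,0,40,63,60,0,0,40,70,60]'
python3 -m inch '[0,0,0,7,60,0,0,0,14,60,0,0,0,21,60,0,0,0,28,60,0,0,0,35,60,0,0,0,42,60,0,0,0,49,60,0,0,0,56,60,0,0,0,63,60,0,0,0,70,60]'
python3 -m inch '[0,0,0,7,60,0,0,0,14,60,0,0,0,21,60,0,0,0,28,60,0,0,0,35,60,0,0,0,40,60,0,0,0,40,60]'
python3 -c "
from h import *;s=robot.read_state();print(s['q']);T=R.from_rotvec(s['orientation']).as_matrix();print(T.round(3)); im,K,E=shot('wrist');print([proj(K,E,p)*1.5 for p in ((.5852,-.0618,.006),(.5919,-.2343,.012),(.5879,-.1492,.01))]);save(im,'w4',1.5)"
```

```text
t: 3.85
tool_pos: [0.5806, -0.1861, 0.1354]
orientation: [-3.098, 0.428, 0.03]
force: [0.4, 0.1, 0.1]
opening: 0.0556
gripper_force: 0.0
t: 4.68
tool_pos: [0.5807, -0.1861, 0.1354]
orientation: [2.795, 1.433, -0.038]
force: [0.1, -0.3, -0.9]
opening: 0.0557
gripper_force: 0.0
t: 5.27
tool_pos: [0.5806, -0.186, 0.1353]
orientation: [2.133, 2.294, -0.037]
force: [0.4, 0.1, -0.6]
opening: 0.0559
gripper_force: 0.0
[-0.37728297  0.1889165   1.52380931 -0.02539321  1.4291791  -0.44652491]
[[-0.073  0.997 -0.01 ]
 [ 0.997  0.073 -0.023]
 [-0.023 -0.011 -1.   ]]
[array([422.34330659,  42.14197138]), array([410.12775621, 325.24884679]), array([414.65903287, 195.37328091])]
```

View pics/w4.png

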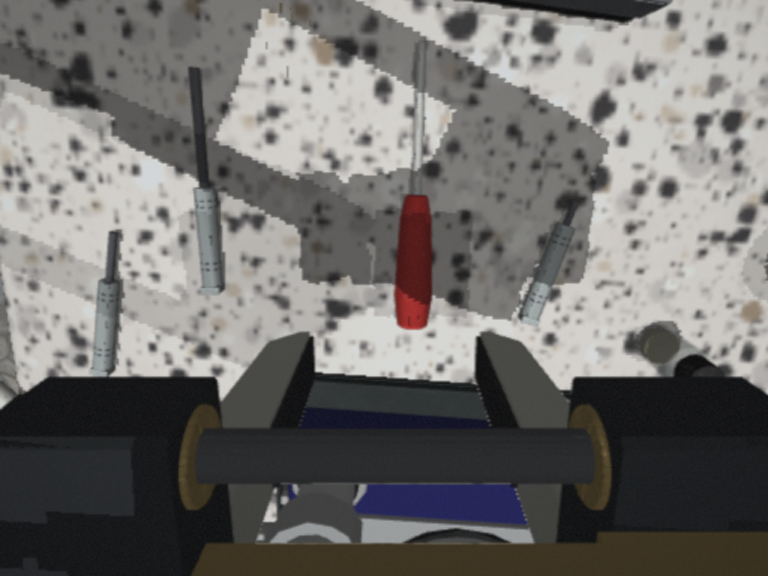

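The predicted points match: the tip at (422,42) and the handle front at (415,195). Descending to grasp.

```bash
python3 -m inch '[3,6,-25,-2,60,6,12,-50,-2,60,9,16,-80,-2,60,9,16,-105,-2,60,9,16,-120,-2,60,9,16,-130,-2,60,9,16,-132,-2,60,9,16,-132,-2,60]' 
python3 -m inch '[0,0,0,0,10,0,0,0,0,10,0,0,0,0,10,0,0,0,0,10,0,0,0,0,10,0,0,0,0,10,0,0,0,0,10]' 40
python3 -m inch '[0,0,15,0,10,0,0,30,0,10,0,0,30,0,10]'
python3 -c "
from h import *;s=robot.read_state();T=R.from_rotvec(s['orientation']).as_matrix();print(T.round(3)); im,K,E=shot('wrist');save(im,'w5',1.5)
im,K,E=shot('side');save(im,'s5',3,(190,150,400,300))"
```

```text
t: 5.98
tool_pos: [0.5896, -0.17, 0.0024]
orientation: [2.18, 2.252, -0.038]
force: [0.9, -0.3, 0.5]
opening: 0.0558
gripper_force: 0.0
t: 6.57
tool_pos: [0.5898, -0.17, 0.0026]
orientation: [2.178, 2.253, -0.037]
force: [-0.2, 0.2, -0.4]
opening: 0.014
gripper_force: 0.0
t: 6.82
tool_pos: [0.5919, -0.1707, 0.0356]
orientation: [2.175, 2.25, -0.034]
force: [1.1, -0.3, 0.3]
opening: 0.0092
gripper_force: 0.0
[[-0.034  0.999 -0.007]
 [ 0.999  0.034 -0.024]
 [-0.024 -0.008 -1.   ]]
```

View pics/w5.png

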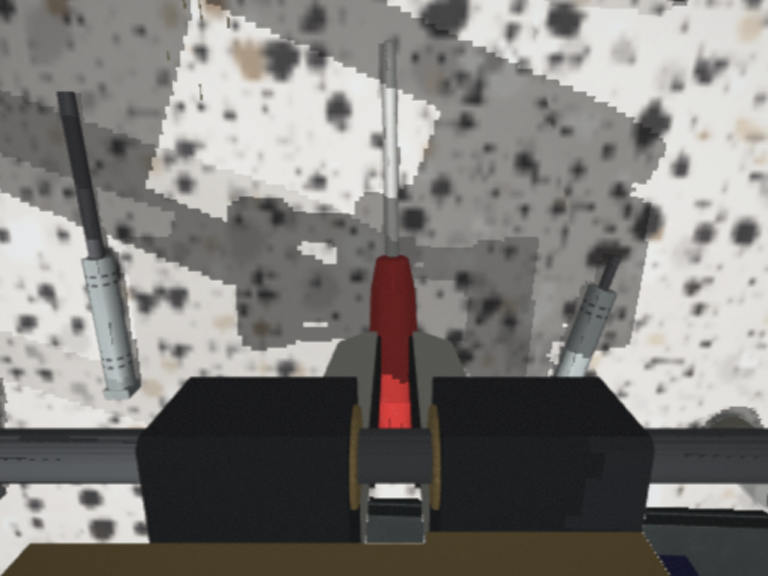

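The handle runs between the fingers at (395,260–430), but the opening reads 9 mm with no grip force. I'll check the side view.

View pics/s5.png

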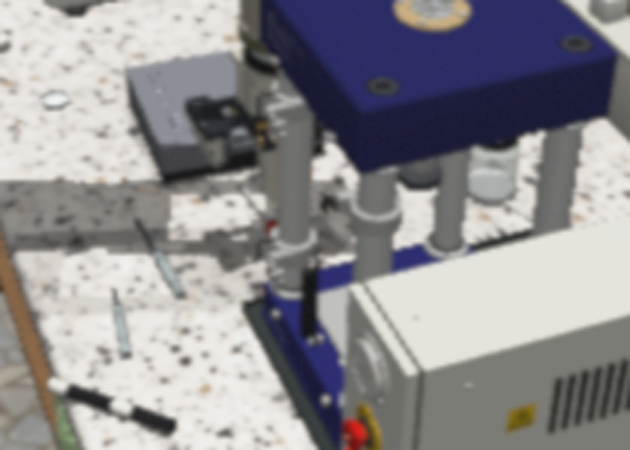

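```bash
python3 -c "
from h import *
im,K,E=load('wrist');z=lambda p,h:ray(K,E,(p[0]/1.5,p[1]/1.5),h).round(4)
print(z((388,43),.006),z((388,43),.04),z((393,258),.01),z((393,258),.043)); s=robot.read_state();print(s['opening'],s['gripper_force'],s['tool_pos'])"
```

```text
[ 0.5844 -0.0621  0.006 ] [ 0.5852 -0.0669  0.04  ] [ 0.5892 -0.1494  0.01  ] [ 0.5893 -0.141   0.043 ]
0.009634168283836448 0.0 [ 0.59049043 -0.17018507  0.03294426]
```

By pixel scale the screwdriver is still lying untouched. The finger ends appear about 30 mm short of the stated TCP, so I'll reopen and go down gently while watching the force.

```bash
python3 -m inch '[0,0,0,0,50,0,0,0,0,50,0,0,0,0,50,0,0,0,0,50,0,0,0,0,50,0,0,0,0,50]'
python3 -m inch '[0,0,-20,0,50,0,0,-30,0,50,0,0,-30,0,50,0,0,-30,0,50]'
python3 -m inch '[0,0,-2,0,50,0,0,-2,0,50]'
python3 -c "
from h import *;im,K,E=shot('wrist');save(im,'w6',1.5);im,K,E=load('wrist');print(proj(K,E,robot.read_state()['tool_pos'])*1.5)"
```

```text
t: 7.42
tool_pos: [0.5896, -0.1699, 0.0321]
orientation: [2.179, 2.253, -0.038]
force: [0.6, -1.2, 0.1]
opening: 0.0441
gripper_force: 0.0
t: 7.75
tool_pos: [0.5886, -0.1695, 0.0013]
orientation: [2.18, 2.255, -0.039]
force: [0.6, 0.3, -0.6]
opening: 0.0464
gripper_force: 0.0
t: 7.92
tool_pos: [0.5902, -0.1701, 0.001]
orientation: [2.178, 2.253, -0.037]
force: [0.1, 0.4, -0.2]
opening: 0.0464
gripper_force: 0.0
[397.39846161 325.23697785]
```

View pics/w6.png

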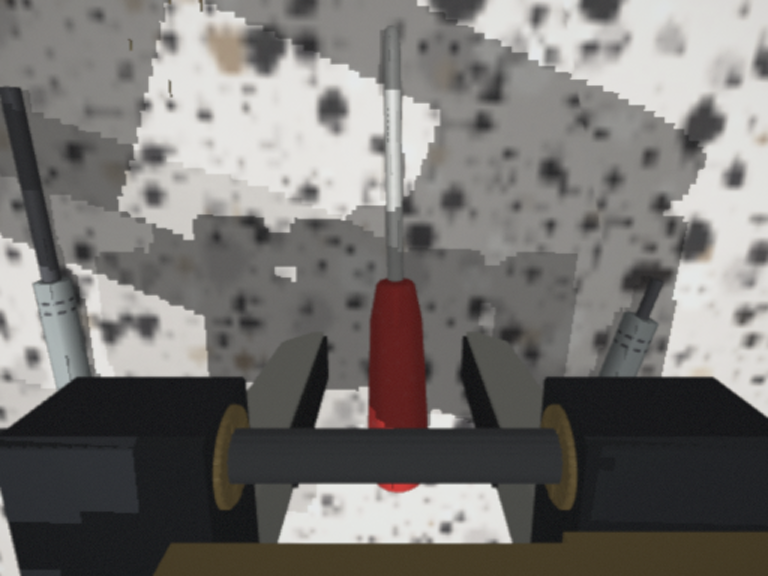

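The fingers straddle the handle at (327–462, 340) with no contact force, and pixel scale still puts the tips above the table. Going lower in small steps.

```bash
python3 -m inch '[0,0,-2,0,50,0,0,-4,0,50,0,0,-4,0,50]'|grep -E "tool|force"
python3 -m inch '[0,0,-2,0,50,0,0,-4,0,50,0,0,-4,0,50]'|grep -E "tool|force"
```

```text
tool_pos: [0.5896, -0.1699, -0.0038]
force: [-0.3, -0.2, 0.1]
gripper_force: 0.0
tool_pos: [0.5894, -0.1698, -0.0081]
force: [-0.1, 0.0, 0.3]
gripper_force: 0.0
```

```bash
python3 -m inch '[0,0,-2,0,50,0,0,-4,0,50,0,0,-4,0,50]'|grep -E "tool|force"
python3 -m inch '[0,0,-1,0,50,0,0,-2,0,50,0,0,-3,0,50,0,0,-3,0,50]'|grep -E "tool|force"
```

```text
tool_pos: [0.5894, -0.1698, -0.0121]
force: [-0.4, -0.1, 0.0]
gripper_force: 0.0
tool_pos: [0.5897, -0.1699, -0.0148]
force: [0.4, 0.3, 0.2]
gripper_force: 0.0
```

```bash
for i in 1 2 3 4; do echo; done; python3 -m inch '[0,0,-2,0,50,0,0,-4,0,50,0,0,-4,0,50]'|grep -E "tool|force"
python3 -m inch '[0,0,-1,0,50,0,0,-2,0,50,0,0,-3,0,50,0,0,-3,0,50]'|grep -E "tool|force"
python3 -c "
from h import *;im,K,E=shot('wrist');save(im,'w7',1.5)"
```

```text
tool_pos: [0.5894, -0.1698, -0.0191]
force: [0.6, 0.8, 0.1]
gripper_force: 0.0
tool_pos: [0.5896, -0.1699, -0.0218]
force: [0.5, -0.4, -0.4]
gripper_force: 0.0
```

View pics/w7.png

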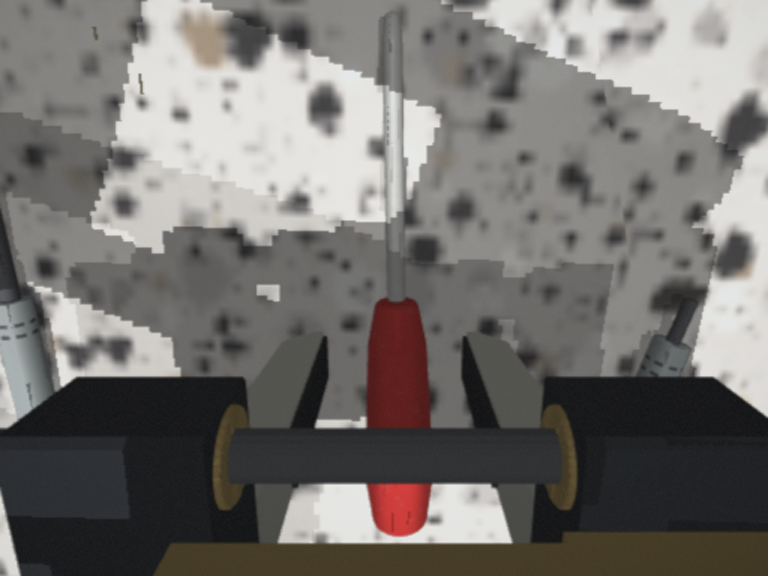

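No contact yet: the handle at (370–430, 390) sits between the finger ends, and I estimate the tips at about 10 mm up. A few more millimetres, then close.

```bash
python3 -m inch '[0,0,-1,0,50,0,0,-2,0,50,0,0,-3,0,50,0,0,-3,0,50]'|grep -E "tool|force"
python3 -m inch '[0,0,-1,0,50,0,0,-2,0,50,0,0,-2,0,50,0,0,-2,0,50]'|grep -E "tool|force"
python3 -m inch '[0,0,0,0,5,0,0,0,0,5,0,0,0,0,5,0,0,0,0,5,0,0,0,0,5,0,0,0,0,5,0,0,0,0,5]' 40
```

```text
tool_pos: [0.5896, -0.1699, -0.0249]
force: [-0.3, -0.2, -0.2]
gripper_force: 0.0
tool_pos: [0.5897, -0.1699, -0.0267]
force: [-0.5, 0.0, 0.8]
gripper_force: 0.0
t: 10.93
tool_pos: [0.5899, -0.17, -0.0265]
orientation: [2.178, 2.253, -0.037]
force: [0.2, 0.0, 0.4]
opening: 0.0194
gripper_force: 39.9
```

Gripped at 19.4 mm with 40 N, so the real finger ends sit about 30 mm short of the reported TCP. Lifting, aligning with the case (−5.6°) and checking.

```bash
python3 -m inch '[0,0,10,0,5,0,0,19,-2,5,2,3,19,-5.6,5,4,5,19,-5.6,5,4,5,19,-5.6,5]'
python3 -c "
from h import *;im,K,E=shot('wrist');save(im,'w8',3,(160,0,400,120))
g=lambda p,z:ray(K,E,p,z)
print(proj(K,E,(.5996-.0004,-.0506-.0065,.025)),proj(K,E,(.6003,-.0386,.02)),proj(K,E,(.6003+.022,-.0386-.0013,.02)),proj(K,E,(.6003-.022,-.0386+.0013,.02)))"
```

```text
t: 11.35
tool_pos: [0.5943, -0.1646, -0.007]
orientation: [2.284, 2.147, -0.037]
force: [-0.3, -0.5, 0.1]
opening: 0.0192
gripper_force: 39.9
[260.32459411   9.09727128] [260.28285392 -36.5280999 ] [312.1006824  -36.99967008] [208.66480302 -36.05834781]
```

View pics/w8.png

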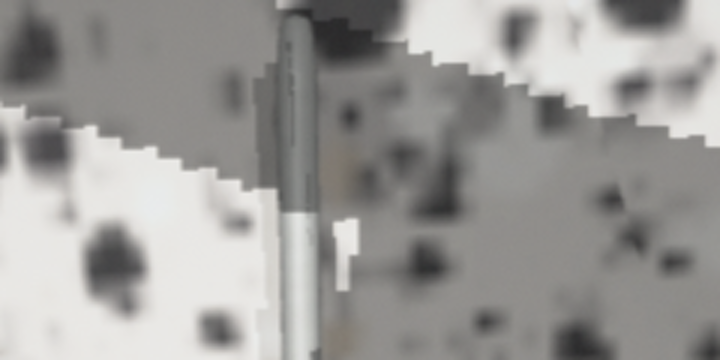

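The shaft tip is at raw (259,4), close to the prediction of (260,9). Inserting and watching the force.

```bash
python3 -m inch '[0.5,8,0,0,5,1,15,0,0,5,1,15,0,0,5]'|grep -E "tool|force"
python3 -m inch '[0,3,0,0,5,0,6,0,0,5,0.5,9,0,0,5,0.5,9,0,0,5]'|grep -E "tool|force"
python3 -m inch '[0,3,0,0,5,0.5,8,0,0,5,1,16,0,0,5,1,16,0,0,5]'|grep -E "tool|force"
```

```text
tool_pos: [0.5945, -0.1482, -0.008]
force: [0.3, -0.2, -1.3]
gripper_force: 39.9
tool_pos: [0.5953, -0.1403, -0.0076]
force: [0.4, 0.3, -1.6]
gripper_force: 39.9
tool_pos: [0.5965, -0.1242, -0.0075]
force: [-0.2, -0.7, -0.3]
gripper_force: 39.9
```

The tip should now be about 20 mm inside the notch, with no resistance. Prying up along the arc with a firmer grip.

```bash
python3 -m inch '[0,0,8,0,5,0,1,16,0,5,0,4,33,0,5,0.5,8,48,0,5,1,14,63,0,5,1,14,63,0,5]' 60
python3 -m inch '[0.5,7,14,0,5,1,15,28,0,5,1.5,24,41,0,5,2,34,53,0,5,2,34,53,0,5]'
python3 -c "
from h import *;im,K,E=shot('wrist');a=cv2.resize(im,None,fx=.78,fy=.78);im,K,E=shot('side');cv2.imwrite('pics/s9.png',np.hstack([a,cv2.resize(im[110:260,170:370],(400,300))]))"
```

```text
t: 12.82
tool_pos: [0.5999, -0.1106, 0.06]
orientation: [2.283, 2.142, -0.032]
force: [0.7, 0.6, -1.0]
opening: 0.0191
gripper_force: 59.8
t: 13.23
tool_pos: [0.6013, -0.0749, 0.1122]
orientation: [2.283, 2.145, -0.032]
force: [1.1, 2.2, -0.9]
opening: 0.0189
gripper_force: 59.8
```

View pics/s9.png

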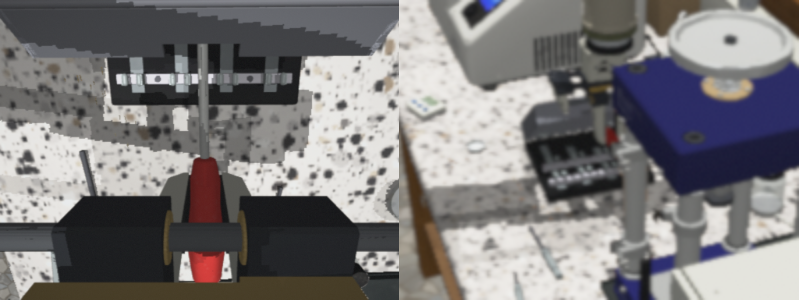

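The cover is at about 40° with the shaft in the notch; the clip rail shows at row 78 of the left half. That uses up my viewing quota, so I'll measure numerically from here. Continuing the opening.

```bash
python3 -m inch '[0.5,12,11,0,5,1.5,24,21,0,5,2,37,30,0,5,3,50,38,0,5,3,50,38,0,5]'
python3 -m inch '[0,-2,-12,0,5,0,0,-25,0,5,0,5,-25,0,5,0.5,10,-25,0,5,1,15,-25,0,5,1,15,-25,0,5]'
```

```text
t: 13.75
tool_pos: [0.6034, -0.0236, 0.149]
orientation: [2.283, 2.147, -0.033]
force: [-0.4, 1.5, -3.0]
opening: 0.0185
gripper_force: 59.8
t: 14.25
tool_pos: [0.6035, -0.011, 0.1215]
orientation: [2.286, 2.145, -0.037]
force: [-0.2, -0.0, -0.2]
opening: 0.0189
gripper_force: 59.8
```

```bash
python3 -m inch '[0.5,10,0,0,5,1,20,0,0,5,1.5,30,0,0,5,2.5,40,0,0,5,3,50,0,0,5,3,50,0,0,5]'
python3 -m inch '[0,3,0,0,5,0.5,6,0,0,5,0.5,9,0,0,5,0.5,9,0,0,5]'
```

```text
t: 14.75
tool_pos: [0.6064, 0.0406, 0.1215]
orientation: [2.285, 2.147, -0.037]
force: [-0.3, 1.0, -0.7]
opening: 0.019
gripper_force: 59.8
t: 15.08
tool_pos: [0.6067, 0.0474, 0.1214]
orientation: [2.287, 2.145, -0.038]
force: [0.4, -0.3, -0.3]
opening: 0.0185
gripper_force: 59.8
```

```bash
for i in 1; do python3 -m inch '[0,3,0,0,5,0.3,6,0,0,5,0.3,6,0,0,5]'|grep -E "tool|force"; done
python3 -m inch '[0,3,0,0,5,0.3,6,0,0,5,0.3,6,0,0,5]'|grep -E "tool|force"
python3 -m inch '[0,2,0,0,5,0.3,4,0,0,5,0.3,4,0,0,5]'|grep -E "tool|force"
```

```text
tool_pos: [0.607, 0.0492, 0.1215]
force: [-1.7, -15.7, -0.9]
gripper_force: 59.4
tool_pos: [0.6072, 0.0498, 0.1215]
force: [-2.6, -35.5, 1.6]
gripper_force: 59.0
tool_pos: [0.6075, 0.0503, 0.1216]
force: [-3.3, -48.6, 1.9]
gripper_force: 58.7
```

The end stop is reached: the force climbed to 48 N at the predicted 83° position. Retracting and laying the screwdriver back down.

```bash
python3 -m inch '[-1,-20,0,0,5,-3,-55,0,0,5,-5,-95,0,0,5,-8,-135,0,0,5,-10,-175,-10,0,5,-12,-210,-40,0,5,-14,-225,-75,0,5,-14,-225,-105,0,5,-14,-225,-125,0,5,-14,-225,-130,0,5]'
python3 -m inch '[0,0,-5,0,5,0,0,-10,0,5,0,0,-14,0,5,0,0,-16,0,5,0,0,-16,0,5]'
```

```text
t: 16.67
tool_pos: [0.5898, -0.1614, -0.0136]
orientation: [-2.292, -2.147, 0.043]
force: [-0.5, 1.0, -1.7]
opening: 0.0189
gripper_force: 59.8
t: 17.08
tool_pos: [0.5944, -0.1618, -0.0238]
orientation: [2.285, 2.145, -0.037]
force: [-0.4, 0.7, -1.7]
opening: 0.0191
gripper_force: 59.8
```

```bash
python3 -m inch '[0,0,0,0,45,0,0,0,0,45,0,0,0,0,45,0,0,0,0,45,0,0,0,0,45]'
python3 -m inch '[0,0,30,0,45,0,0,60,0,45,0,-5,95,0,45,0,-5,130,0,45,0,-5,165,0,45,0,-5,190,0,45,0,-5,205,0,45,0,-5,205,0,45]'
cat >> h.py <<'E'
def rect(im,K,E,x0,x1,y0,y1,z=.006,mm=1.):
    "metric map: rows=x descending (x1 top), cols=y descending; 1px=mm"
    xs=np.arange(x1,x0,-mm/1000);ys=np.arange(y1,y0,-mm/1000)
    X,Y=np.meshgrid(xs,ys,indexing="ij");P=np.stack([X,Y,np.full_like(X,z)],-1)@E[:3,:3].T+E[:3,3]
    p=P@K.T;p=p[...,:2]/p[...,2:]
    return cv2.remap(im,p[...,0].astype(np.float32),p[...,1].astype(np.float32),cv2.INTER_LINEAR)
E
python3 - <<'E'
from h import *
im,K,E=shot("wrist"); s=robot.read_state();print(s['tool_pos'],[ray(K,E,p)[:2].round(2) for p in((0,0),(511,0),(0,220),(511,220))])
for n,o,yaw in (("A",(.678,-.191),-13.8),("B",(.4576,-.1854),2.5)):
    r=rect(im,K,E,o[0]-.04,o[0]+.04,o[1]-.08,o[1]+.12).astype(int)
    M=cv2.getRotationMatrix2D((120,40),-yaw,1) # placeholder rotation
    print(n,"at grip",r[40,110:131:4].tolist(),"bg",np.median(r.reshape(-1,3),0))
    d=r[...,0]-r[...,2]
    for row in d[::3,::3]: print("".join(" .:-=+*#%@"[min(9,max(0,(v+20)//5))] for v in row))
E
```

```text
t: 17.5
tool_pos: [0.5939, -0.162, -0.0243]
orientation: [2.286, 2.145, -0.037]
force: [0.4, -0.1, 0.6]
opening: 0.0414
gripper_force: 0.0
t: 18.17
tool_pos: [0.5962, -0.1679, 0.1859]
orientation: [2.282, 2.14, -0.032]
force: [0.4, 0.3, 0.6]
opening: 0.0419
gripper_force: 0.0
[ 0.5951601 -0.1674717  0.1829081] [array([0.34, 0.01]), array([ 0.85, -0.03]), array([ 0.28, -0.23]), array([ 0.88, -0.26])]
A at grip [[91, 91, 86], [89, 89, 85], [96, 96, 92], [96, 97, 92], [98, 98, 93], [98, 98, 92]] bg [119. 122. 123.]
-::---:..--::::-:--------------------:. ::-:::::::::::-:--=+=-::::=
-::----::---::-::--------------------:..::-::::::::::::::-===:-::::
-:----------=-:::--------------------:.::::-:::::::::::::::::::::::
:::---------=--::----::-:-------:----::::::::::::::::::::::::::::::
:--------------------:.:----------------:::::::::::::::::::::::::::
------------------===-:-----------------::::::::-::::::::::::::::::
------==----------====------------------:::::::::::::::::::::::::::
:----===--------------------------------:::::::::::-:::::::::::::::
:-----===-----------------------------
[... 2522 characters left out ...]
::::::-::::---:::---
-----------:.:--------:::::::::::::-::-:::::::::::-::::::::---::-:.
-----------:.:--------:::::-::::::::::::-----::::::::::::::::::--: 
------------:-------::::::--::::::::::-:-=---:::::::---::::::::---:
---------------------:::::-::::::::::::::-----::--::--::::::-:::-::
---------------------:.::::::::::::::-::::::-:::--::--:::::::::::-:
--------------------::::::----:::::----:::::-:::::::::::-:::::::::-
-------------------:--::-====--:::-=--:::::--:::::::::::::::::--::-
-------------------:-:::-===+=--:::----::::::::::-::::::::::::--:::
------------------:::::::======-::::--::-::::::::---::::::::::-:-::
-----------------::::::::=+====-:::::-::---:::-::--:::::::::::::---
```

```bash
cat >> h.py <<'E'
def find(im,K,E,o,yaw,name=""):
    "refine driver grip pose near o,yaw(deg of blade axis about z from +y)"
    R0=.07; r=rect(im,K,E,o[0]-R0,o[0]+R0,o[1]-R0-.01,o[1]+R0+.01).astype(np.float32)
    S=cv2.GaussianBlur(r[...,0]-r[...,2],(0,0),1.2); S=np.clip(S-np.median(S),-8,10); best=(-1e9,)
    V,U=np.mgrid[-16:17,-40:45].astype(float)   # U along blade axis, V across
    W=np.where((abs(V)<=6)&(U>=-38)&(U<=30),1.,np.where((abs(V)>=8)&(abs(V)<=14)&(U<=30)|(U<-41),-.8,0)); W[W>0]/=(W>0).sum();W[W<0]/=-W[W<0].sum()/W[W<0].size*W[W<0].size
    for coarse in (0,1):
        rng=(range(-34,35,2),range(-34,35,2),np.arange(-16,17,2)+yaw) if not coarse else (np.arange(-2,2.1,.5)+best[1],np.arange(-2,2.1,.5)+best[2],np.arange(-2,2.1,.5)+best[3])
        for a in rng[2]:
            c,s=np.cos(np.radians(a)),np.sin(np.radians(a)); dx=-s*U+c*V; dy=c*U+s*V   # world mm
            for x in rng[0]:
                for y in rng[1]:
                    g=cv2.remap(S,(R0*1e3+10-(dy+y)).astype(np.float32),(R0*1e3-(dx+x)).astype(np.float32),cv2.INTER_LINEAR,borderValue=0)
                    v=(g*W).sum()
                    if v>best[0]: best=(v,x,y,a)
    print(name,"score %.2f"%best[0],"origin",round(o[0]+best[1]/1e3,4),round(o[1]+best[2]/1e3,4),"yaw",best[3]); return best
E
python3 - <<'E'
from h import *
im,K,E=load("wrist")
find(im,K,E,(.678,-.191),-13.8,"d4"); find(im,K,E,(.4576,-.1854),2.5,"d1")
E
python3 -m inch '[0,30,0,0,45,0,60,0,0,45,0,90,0,0,45,0,120,0,0,45,0,120,0,0,45]'|grep tool
python3 - <<'E'
from h import *
im,K,E=shot("wrist"); np.savez("case.npz",K=K,E=E,img=im)
a=np.radians(-3.3);cx=np.array([np.cos(a),np.sin(a)]);cy=np.array([-np.sin(a),np.cos(a)]);C=np.array([.6055,.0513])
def crect(z):
    xs=np.arange(-.1,.1,.001);ys=np.arange(-.095,.095,.001);X,Y=np.meshgrid(xs,ys,indexing="ij")
    P=C+X[...,None]*cx+Y[...,None]*cy; P=np.concatenate([P,np.full_like(P[...,:1],z)],-1)@E[:3,:3].T+E[:3,3];p=P@K.T;p=p[...,:2]/p[...,2:]
    return cv2.remap(im,p[...,0].astype(np.float32),p[...,1].astype(np.float32),cv2.INTER_LINEAR)
g=crect(.03).mean(-1)   # rows x asc, cols y asc
print("cols: y -95..95 step 2.5mm; rows x -100..100 step 4")
for i in range(0,200,4): print("%4d "%(i-100)+"".join(" .:-=+*#%@"[int(min(9,v//26))] for v in g[i:i+4].mean(0)[:190//2*2].reshape(-1,2).mean(1)))
E
```

```text
d4 score 8.43 origin 0.6775 -0.1915 yaw -11.8
d1 score 9.75 origin 0.4576 -0.1854 yaw 3.0
tool_pos: [0.5923, -0.0418, 0.1777]
cols: y -95..95 step 2.5mm; rows x -100..100 step 4
-100 -------+###*********#%%%%%%%%%%%%%%%%#*++##%%#*========-:..::::::=*#%%#####*:                  
 -96 ====:...:::::::::...:::::::::::::::::::::::::::...................::::::::::                   
 -92 =---...................................:....................................                   
 -88 ----..........-*###=..................=####=................................                   
 -84 ----:........:+####=:.................=%%%%*:...............................                   
 -80 ----:........=++++=-..................=*###+:...............................                   
 -76 --==:.....:---------:------------------+===-::...........:-----------------:                   
 -72 ----:.....:===----=-=++==+*************%##%*++-----------=*****************+.                  
 -68 ----:     .:::-------------=**********+####**+-----------=*****************+.                  
 -64 ----:   
[... 3408 characters left out ...]
            
  72 ++++:......::::-----:::::::::::::::::::-----::::::::........................                   
  76 ++++:........:------..................:-----................................                   
  80 ++++:........:=====-..................-====-...............................                    
  84 +++=:.........-++++-..................:++++-...............................                    
  88 ++++:....................................:.................................                    
  92 +===:......................................................................                    
  96 +++++=======================+***########*+++====+**#####************#****##-
```

```bash
python3 - <<'E'
from h import *
im,K,E=load("..case")
a=np.radians(-3.3);cx=np.array([np.cos(a),np.sin(a)]);cy=np.array([-np.sin(a),np.cos(a)]);C=np.array([.6055,.0513])
def cr(z,x0,x1,y0,y1,st=.0005):
    X,Y=np.meshgrid(np.arange(x0,x1,st),np.arange(y0,y1,st),indexing="ij")
    P=C+X[...,None]*cx+Y[...,None]*cy; P=np.concatenate([P,np.full_like(P[...,:1],z)],-1)@E[:3,:3].T+E[:3,3];p=P@K.T;p=p[...,:2]/p[...,2:]
    return cv2.remap(im,p[...,0].astype(np.float32),p[...,1].astype(np.float32),cv2.INTER_LINEAR).mean(-1)
def edges(p,o,st=.5):
    th=(p.min()+p.max())/2;i=np.where(np.diff((p>th).astype(int)))[0];return [round(o+st*(k+(th-p[k])/(p[k+1]-p[k])),1) for k in i]
for xc in(-69,-23,23,69):
    print("bar",xc,[edges(cr(.02,(xc-14)/1e3,(xc+14)/1e3,y/1e3,(y+6)/1e3).mean(1),xc-14) for y in(-48,-42,-36,-30)])
for x in(-48,-2,44):
    print("rails@x",x,edges(cr(.03,(x-8)/1e3,(x+8)/1e3,-.075,-.045).mean(0),-75),edges(cr(.03,(x-8)/1e3,(x+8)/1e3,-.03,.0).mean(0),-30))
for x in(-90,-46,0,46,90): print("front",x,edges(cr(.02,(x-4)/1e3,(x+4)/1e3,-.1,-.08).mean(0),-100))
E
```

```text
bar -69 [[np.float64(-76.1), np.float64(-69.6)], [np.float64(-76.0), np.float64(-62.7)], [np.float64(-75.8), np.float64(-62.4)], [np.float64(-75.8), np.float64(-62.5)]]
bar -23 [[np.float64(-29.8), np.float64(-16.2)], [np.float64(-29.9), np.float64(-16.0)], [np.float64(-29.7), np.float64(-16.1)], [np.float64(-29.6), np.float64(-16.2)]]
bar 23 [[np.float64(16.5), np.float64(30.0)], [np.float64(16.4), np.float64(30.0)], [np.float64(16.4), np.float64(29.9)], [np.float64(16.4), np.float64(29.9)]]
bar 69 [[np.float64(62.6), np.float64(76.2)], [np.float64(62.6), np.float64(76.1)], [np.float64(62.8), np.float64(76.2)], [np.float64(62.7), np.float64(76.1)]]
rails@x -48 [np.float64(-66.1), np.float64(-55.9)] [np.float64(-18.4), np.float64(-8.5)]
rails@x -2 [np.float64(-66.4), np.float64(-56.0)] [np.float64(-18.5), np.float64(-9.5)]
rails@x 44 [np.float64(-66.4), np.float64(-56.1)] [np.float64(-18.5), np.float64(-8.4)]
front -90 [np.float64(-89.3)]
front -46 [np.float64(-88.8)]
front 0 [np.float64(-99.0), np.float64(-96.9), np.float64(-88.7)]
front 46 [np.float64(-89.1)]
front 90 [np.float64(-89.0)]
```

```bash
cat >> h.py <<'E'
def need(x,y,yaw,z=None):
    "shift (mm,deg) so that finger ends come over x,y with driver axis yaw"
    s=robot.read_state();T=R.from_rotvec(s["orientation"]).as_matrix();p=s["tool_pos"]-.033*T[:,2]
    a=np.degrees(np.arctan2(T[1,0],T[0,0]))-90
    print("shift mm",np.round([(x-p[0])*1e3,(y-p[1])*1e3],1),"yaw now %.2f turn %.2f"%(a,yaw-a),"z",s["tool_pos"][2].round(4),"open",round(float(s["opening"]),4))
E
python3 -m inch '[20,-35,-10,-4,35,42,-70,-20,-9,35,62,-110,-40,-9,35,85,-150,-58,-9,35,85,-163,-58,-9,35,85,-163,-58,-9,35]'|grep tool
python3 - <<'E'
from h import *
im,K,E=shot("wrist"); b=find(im,K,E,(.6775,-.1915),-11.8,"d4"); need(.6775+b[1]/1e3,-.1915+b[2]/1e3,b[3])
E
```

```text
tool_pos: [0.6762, -0.2162, 0.1164]
d4 score 7.37 origin 0.6775 -0.1905 yaw -12.3
shift mm [ 0.3 22.6] yaw now -12.90 turn 0.60 z 0.1178 open 0.0327
```

```bash
python3 -m inch '[0,10,-25,0.6,35,0,23,-50,0.6,35,0,23,-80,0.6,35,0,23,-110,0.6,35,0,23,-130,0.6,35,0,23,-142,0.6,35,0,23,-142,0.6,35,0,23,-142,0.6,35]'|grep -E "tool|force"
python3 -m inch '[0,0,-1,0,35,0,0,-2,0,35,0,0,-3,0,35,0,0,-3,0,35]'|grep -E "tool|force"
python3 -m inch '[0,0,-1,0,35,0,0,-2,0,35,0,0,-2,0,35]'|grep -E "tool|force"
```

```text
tool_pos: [0.6782, -0.1867, -0.0197]
force: [-0.1, -0.1, 1.4]
gripper_force: 0.0
tool_pos: [0.6795, -0.1872, -0.0213]
force: [0.4, -0.7, 0.4]
gripper_force: 0.0
tool_pos: [0.6786, -0.1869, -0.0247]
force: [0.3, 0.0, -0.5]
gripper_force: 0.0
```

```bash
python3 -m inch '[0,-2,-1,0,35,-0.5,-3,-3,0,35,-0.5,-3,-4,0,35,-0.5,-3,-4,0,35]'|grep -E "tool|force"
python3 -m inch '[0,0,-1,0,35,0,0,-2,0,35,0,0,-2,0,35]'|grep -E "tool|force"
python3 -m inch '[0,0,-1,0,35,0,0,-2,0,35,0,0,-2,0,35]'|grep -E "tool|force"
```

```text
tool_pos: [0.6783, -0.1904, -0.028]
force: [-1.1, -0.0, 4.1]
gripper_force: 1.8
tool_pos: [0.6785, -0.1904, -0.0282]
force: [-9.1, 0.3, 15.9]
gripper_force: 8.1
tool_pos: [0.6786, -0.1905, -0.0283]
force: [-15.8, 5.0, 28.3]
gripper_force: 14.1
```

The finger ends touch the table at a TCP z of about −0.028. Backing off and closing on driver 4.

```bash
python3 -m inch '[0,0,4.5,0,35,0,0,4.5,0,35]'|grep -E "tool|force"
python3 -m inch '[0,0,0,0,3,0,0,0,0,3,0,0,0,0,3,0,0,0,0,3,0,0,0,0,3,0,0,0,0,3]' 40
python3 -m inch '[0,0,15,0,3,0,0,30,0,3,0,0,50,0,3,0,0,70,0,3,0,0,80,0,3,0,0,80,0,3]'
python3 - <<'E'
from h import *
need(.67224,.00999,-3.3)
im,K,E=shot("wrist"); np.savez("d4held.npz",K=K,E=E,img=im)
g=im.mean(-1)[60:250:4,190:330:2]
for r,row in enumerate(g): print("%3d "%(60+4*r)+"".join(" .:-=+*#%@"[int(min(9,v//26))] for v in row))
E
```

```text
tool_pos: [0.6791, -0.1904, -0.0267]
force: [0.1, -0.1, 0.1]
gripper_force: 0.0
t: 21.98
tool_pos: [0.6783, -0.19, -0.0281]
orientation: [2.439, 1.973, -0.038]
force: [1.4, -0.8, 2.3]
opening: 0.0113
gripper_force: 40.3
t: 22.48
tool_pos: [0.6807, -0.1908, 0.0571]
orientation: [2.435, 1.969, -0.033]
force: [0.8, -0.2, -0.1]
opening: 0.0109
gripper_force: 40.0
shift mm [ -8.8 200.1] yaw now -12.06 turn 8.76 z 0.0571 open 0.0109
 60 *=======--=+++++++++++++++++++=----==+++++++=-:--=+++++++++++++++++++=
 64 ##%%%%%*+*#%%%**%++++=---=+++++=======+++++==-:::-=+++++++++++++++++++
 68 %%%%%%%%%%%%%%%%%%%%%#+=+*+%%+++*+++=+++++++=-:..:=++++++++++++=++++++
 72 %%%%%%%%%%%%%%%%%%%%%%#*#%%%%%%%%%%%%%++++++===-==++++++++++++===+++++
 76 %%%%%%%%%%%%%%%%%%%%%%%%%%%%%%%%%%%%%*++++++++++++++++++++++++++++++++
 80 *#%%%%%%%%%%%%#*+*#%%%%%%%%%%%@@@%%%%#++++++++++++++++++++++++++++++++
 84 =+*#%%%%%%%%%%*+-=*#%%%%%%%%%%##%%%%%%+++++++++++++++++==---==++===+++
 88 :--=*%%%%%%%%%%#**#%%%%%%%%%%*=-+*%%#+++++++++++++++++++====++++====++
 92 ++*++#%%%%%%%%%##%%%%%%%%%%%#+=-=+*%%+++=-=====++++++++++++++++==
[... 2230 characters left out ...]
-=+++++++====-===========
216 =-:--=*#%######%%####+++*+--==-:---------::-====++++===--=====---=====
220 ##++*##%%%%%%%###%%%%%%%%##*##*----------:-+++=-=+++++++++====-=======
224 %%###%%%%%%%%%%##%%%##=-------::---------:::--------==+++=--==========
228 #*+==+*#%%%%%%%#*=-----------:.:---------::.------------+##*##%*++#+=+
232 *=-::--+%%%%%%%#=------------:.:----------:.:------------=%%%%%%%%#*##
236 #+-:::-+#%%%%%%=-------------: :---------:: :-------------+%%%%%%%%#%%
240 %#++=++**#####=--------------..:----------: .--------------+%%%%%%%%%%
244 %######*#####=---------------. :----------: .---------------*##%%%%%%#
248 %%%%##***###+---------------:. :---------:: .:---------------*#%%%%%%%
```

```bash
python3 - <<'E'
from h import *
im,K,E=load("d4held"); s=robot.read_state();T=R.from_rotvec(s["orientation"]).as_matrix()
for px in((263,154),(262,187)):
    P=ray(K,E,px,s["tool_pos"][2]+.0335); print((T.T@(P-s["tool_pos"])).round(4))
E
```

```text
[ 0.0436  0.0001 -0.0345]
[ 0.027  -0.0004 -0.0341]
```

```bash
python3 -m inch '[-1,35,0,4,3,-2,70,0,8.8,3,-4,105,0,8.8,3,-6,140,0,8.8,3,-8,175,0,8.8,3,-8.7,202.5,0,8.8,3,-8.7,202.5,0,8.8,3,-8.7,202.5,0,8.8,3]'|grep -E "tool"
python3 - <<'E'
from h import *
for i in range(3): need(.6724,.0125,-3.3); read_camera("wrist")
im,K,E=shot("wrist"); s=robot.read_state();T=R.from_rotvec(s["orientation"]).as_matrix();print(T.round(3).tolist())
E
```

```text
tool_pos: [0.6682, 0.0143, 0.0503]
shift mm [ 3.7 -2.5] yaw now -3.08 turn -0.22 z 0.0503 open 0.011
shift mm [ 3.4 -1. ] yaw now -3.18 turn -0.12 z 0.0505 open 0.0113
shift mm [ 3.2 -0.1] yaw now -3.26 turn -0.04 z 0.0508 open 0.0113
[[0.058, 0.998, -0.014], [0.998, -0.059, -0.021], [-0.022, -0.013, -1.0]]
```

```bash
python3 -m inch '[2,0,-6,0,3,3.2,0,-12,0,3,3.2,0,-22,0,3,3.2,0,-22,0,3,3.2,0,-22,0,3,3.2,0,-22,0,3]' 60|grep -E "tool|force"
python3 - <<'E'
from h import *
need(.6724,.0125,-3.3);read_camera("wrist");need(.6724,.0125,-3.3)
E
```

```text
tool_pos: [0.6724, 0.0125, 0.0295]
force: [-0.3, 0.7, -0.6]
gripper_force: 60.0
shift mm [-0.5 -0.7] yaw now -3.27 turn -0.03 z 0.0295 open 0.0112
shift mm [-0.8 -0.7] yaw now -3.26 turn -0.04 z 0.03 open 0.011
```

```bash
python3 -m inch '[-0.5,-0.6,-5,0,3,-0.5,-0.6,-10,0,3,-0.5,-0.6,-10,0,3]'|grep -E "tool|force"
python3 -m inch '[0,0,-2,0,3,0,0,-4,0,3,0,0,-4,0,3]'|grep -E "tool|force"
python3 -m inch '[0,0,-2,0,3,0,0,-4,0,3,0,0,-4,0,3]'|grep -E "tool|force"
python3 -m inch '[0,0,-2,0,3,0,0,-4,0,3,0,0,-4,0,3]'|grep -E "tool|force"
```

```text
tool_pos: [0.6714, 0.012, 0.0186]
force: [-0.3, 0.6, -0.7]
gripper_force: 60.0
tool_pos: [0.6719, 0.012, 0.0154]
force: [-0.6, 0.9, -0.2]
gripper_force: 60.0
tool_pos: [0.6728, 0.012, 0.0121]
force: [2.0, 0.2, 0.9]
gripper_force: 60.0
tool_pos: [0.6723, 0.012, 0.0077]
force: [1.9, 0.1, 0.5]
gripper_force: 60.0
```

```bash
python3 -m inch '[0,0,-2,0,3,0,0,-3,0,3,0,0,-3,0,3]'|grep -E "tool|force"
python3 -m inch '[0,0,-1,0,3,0,0,-2,0,3,0,0,-2,0,3]'|grep -E "tool|force"
python3 -m inch '[0,0,-1,0,3,0,0,-2,0,3,0,0,-2,0,3]'|grep -E "tool|force"
```

```text
tool_pos: [0.672, 0.012, 0.0044]
force: [2.4, -0.5, -1.2]
gripper_force: 60.0
tool_pos: [0.6718, 0.012, 0.0023]
force: [2.6, -0.2, -2.7]
gripper_force: 60.0
tool_pos: [0.6721, 0.012, 0.0018]
force: [-1.2, 0.2, 5.7]
gripper_force: 60.0
```

Contact with the rail at z 0.0018 after a pull-in, so it has clicked. Releasing and checking.

```bash
python3 -m inch '[0,0,1,0,24,0,0,1,0,24,0,0,1,0,24,0,0,1,0,24,0,0,1,0,24]'|grep -E "open|force"
python3 -m inch '[0,0,15,0,24,0,0,40,0,24,0,-15,70,0,24,-5,-35,100,0,24,-10,-70,130,0,24,-15,-100,150,0,24,-15,-105,160,0,24,-15,-105,160,0,24]'|grep -E "tool"
cat >> h.py <<'E'
a_=np.radians(-3.3);cx=np.array([np.cos(a_),np.sin(a_)]);cy=np.array([-np.sin(a_),np.cos(a_)]);C=np.array([.6055,.0513])
def cr(im,K,E,z,x0,x1,y0,y1,st=.001):
    X,Y=np.meshgrid(np.arange(x0,x1,st),np.arange(y0,y1,st),indexing="ij")
    P=C+X[...,None]*cx+Y[...,None]*cy; P=np.concatenate([P,np.full_like(P[...,:1],z)],-1)@E[:3,:3].T+E[:3,3];p=P@K.T;p=p[...,:2]/p[...,2:]
    return cv2.remap(im,p[...,0].astype(np.float32),p[...,1].astype(np.float32),cv2.INTER_LINEAR).mean(-1)
def clipart(xc,z=.042):
    im,K,E=shot("wrist"); g=cr(im,K,E,z,(xc-16)/1e3,(xc+16)/1e3,-.09,.076)
    print("cols y -90.. step 2mm, rows x rel clip step 2")
    for i in range(0,32,2): print("%4d "%(i-16)+"".join(" .:-=+*#%@"[int(min(9,v//26))] for v in g[i:i+2].mean(0).reshape(-1,2).mean(1)))
E
python3 -c "
from h import *
clipart(69)"
```

```text
force: [-0.5, -0.1, -0.2]
opening: 0.022
gripper_force: 0.0
tool_pos: [0.6592, -0.096, 0.1676]
cols y -90.. step 2mm, rows x rel clip step 2
 -16 -:.:::::...:#%%%*.................:*%%%#:.....                                     
 -14 -:.:::::::.:#%%#*..................+####:.....                                     
 -12 -:.:::::...:####+..................=####=:....                                     
 -10 =:.:::::...:****=:.          ......-*****=....                                     
  -8 =:.::::::---+***=:............:::::-+****=:::.                                     
  -6 =:.:::::+%#+++++--:----------=+++============:                                     
  -4 +:.::::-*%#*****=------------*********++**+==:                                     
  -2 +:.::::-*%#*****------------=*******++++**=--.                                     
   0 +:..::::*%#****+-=--======--=+******++++**=--.                                     
   2 +:.....:+##++++=-------------=++++++=+=++++==:                                     
   4 +:......-==--=--:-------------====-=======+++-                                     
   6 +:.......:.:-===-::::.......:::::::=+****=---.                                     
   8 +:..........-====:.................-*****-...                                      
  10 +:..........=====.................:+####+-...                                      
  12 +:..........=+++=.................:*%%%#:....                                      
  14 +:..........=+++=.................:*%%%#:....
```

Driver 4 is seated: butt end at about y −75 mm, 12 mm wide and centred on clip 4. Next is driver 1.

```bash
python3 -m inch '[-35,-20,0,3,35,-70,-40,-10,6,35,-105,-60,-20,6,35,-140,-80,-30,6,35,-175,-100,-45,6,35,-201,-112,-60,6,35,-201,-112,-60,6,35,-201,-112,-60,6,35]'|grep tool
python3 - <<'E'
from h import *
im,K,E=shot("wrist"); o=(.4576,-.1854); b=find(im,K,E,o,2.5,"d1"); need(o[0]+b[1]/1e3,o[1]+b[2]/1e3,b[3])
E
```

```text
tool_pos: [0.4536, -0.2033, 0.0992]
d1 score 6.51 origin 0.4581 -0.1854 yaw 3.0
shift mm [ 2.  17.6] yaw now 2.74 turn 0.26 z 0.1008 open 0.0323
```

```bash
python3 -m inch '[1,10,-30,0,35,1.5,17,-60,0,35,1.5,17,-90,0,35,1.5,17,-105,0,35,1.5,17,-105,0,35,1.5,17,-105,0,35,1.5,17,-105,0,35]'|grep -E "tool|force"
python3 - <<'E'
from h import *
need(.4581,-.1854,3.0);read_camera("wrist");need(.4581,-.1854,3.0)
E
```

```text
tool_pos: [0.4597, -0.188, -0.0014]
force: [-0.1, -0.5, 0.3]
gripper_force: 0.0
shift mm [-1.9  1.9] yaw now 2.81 turn 0.19 z -0.0014 open 0.0327
shift mm [-2.   2.3] yaw now 2.78 turn 0.22 z -0.001 open 0.0328
```

```bash
python3 -m inch '[-1,1,-10,0,35,-2,2,-18,0,35,-2,2,-23,0,35,-2,2,-25.5,0,35,-2,2,-25.5,0,35,-2,2,-25.5,0,35]'|grep -E "tool|force"
python3 -m inch '[0,0,0,0,3,0,0,0,0,3,0,0,0,0,3,0,0,0,0,3,0,0,0,0,3,0,0,0,0,3]' 60
python3 -m inch '[0,0,15,0,3,0,0,35,0,3,0,0,55,0,3,0,0,75,0,3,0,0,85,0,3,0,0,85,0,3,0,0,85,0,3]'|grep -E "tool|open|force"
python3 - <<'E'
from h import *
s=robot.read_state();im,K,E=shot("wrist");T=R.from_rotvec(s["orientation"]).as_matrix()
np.savez("d1held.npz",K=K,E=E,img=im,p=s["tool_pos"],T=T)
# rectified in tool frame at plane z_tool=-.0335: rows x 110..0, cols y -20..20
X,Y=np.meshgrid(np.arange(.112,.0,-.002),np.arange(-.02,.02,.001),indexing="ij")
P=np.stack([X,Y,np.full_like(X,-.0335)],-1)@T.T+s["tool_pos"];p=(P@E[:3,:3].T+E[:3,3])@K.T;p=(p[...,:2]/p[...,2:]).astype(np.float32)
g=cv2.remap(im,p[...,0],p[...,1],cv2.INTER_LINEAR).mean(-1)
for r,row in enumerate(g): print("%4d "%(112-2*r)+"".join(" .:-=+*#%@"[int(min(9,v//26))] for v in row))
need(.53446,.01793,-3.3)
E
```

```text
tool_pos: [0.4552, -0.1857, -0.0282]
force: [-6.3, 4.8, 9.6]
gripper_force: 5.5
t: 29.18
tool_pos: [0.4563, -0.1864, -0.0282]
orientation: [2.162, 2.267, -0.037]
force: [3.4, -0.7, 4.2]
opening: 0.011
gripper_force: 60.4
tool_pos: [0.4554, -0.186, 0.0559]
force: [-0.5, 0.1, -0.6]
opening: 0.0106
gripper_force: 60.0
 112                                         
 110 +++++=====++==========-:-=--=++%%%%%%%%%
 108 ==++++++++++=============+++==++++++%%%%
 106 **+====+++++=============++++++++++==#%%
 104 %%%%#==++++==============++++++++++==+++
 102 %%%%%%%%+++=====-::::-=+++++++++++++++++
 100 %%%%%%%%%%%+====:.:::::++++++==+++++++++
  98 %%%%%%%%%%%%%#++::.::::+++++++++++++++++
  96 %#%%%%%%%%%%%%#*:::::::===++++++++++++++
  94 %#%%%%%%%%%%%%%%---=-::+++++====++++++++
  92 %%%%%%%#*#%%%%%%---=---#========++++++++
  90 %##%%%%#**#*##%%---=--=#=======+++++++++
  88 %%##%%#####++#%%---=--=*===+*%*++++=====
  86 %%%%%%%%####%%%%---=--=*++++*%%%%%%=====
  84 %%%%%%#%#####%%%---=--=*++++%%%%%%%%***+
  82 %%%%%%%%#####%##---=--=*++++%%%%%%%%%%%%
  80 %%%%%%%######%##---=--=%*+++#%#**###%%%#
 
[... 1160 characters left out ...]
==----=::--------::-+++=---=+++++=
  26 =======-::::-::--------::=+++++=+++++++=
  24 ====----:..:-::--------::=+++++++++++++=
  22 --------:::--:.:--:::-:::=+++++++++++++=
  20 -::--===-----::---::---::=+++++++++=++++
  18 -::--=+*=----:::------:::=+++++++==-====
  16 ====---------::----:---::=+++++++=--=--:
  14 ====--======-::--------::=++++++++==+=-:
  12 %%%%###%#+==-::--------::=+=++++++=====-
  10 ##%%%%##*=---::--------::------===------
   8 ##*+--------:::--------::.:------------=
   6 ------------.::---------:.:-------------
   4 -----------:..:--------::.:-------------
   2 -----------:..:--------::..-------------
shift mm [ 79.3 202.9] yaw now 2.74 turn -6.04 z 0.0551 open 0.0107
```

```bash
python3 -m inch '[14,35,0,-3,3,28,70,0,-6,3,42,105,0,-6,3,56,140,0,-6,3,70,175,0,-6,3,79,202,0,-6,3,79,202,0,-6,3,79,202,0,-6,3,79,202,0,-6,3]'|grep -E "tool"
python3 - <<'E'
from h import *
for i in range(2): need(.5344,.0169,-3.3); read_camera("wrist")
E
```

```text
tool_pos: [0.5333, 0.0158, 0.0547]
shift mm [0.6 0.4] yaw now -3.21 turn -0.09 z 0.0547 open 0.0105
shift mm [0.4 0.9] yaw now -3.28 turn -0.02 z 0.055 open 0.0108
```

```bash
python3 -m inch '[0.5,0.6,-10,0,3,0.5,0.6,-20,0,3,0.5,0.6,-30,0,3,0.5,0.6,-36,0,3,0.5,0.6,-36,0,3,0.5,0.6,-36,0,3]'|grep -E "tool|force"
python3 - <<'E'
from h import *
need(.5344,.0169,-3.3);read_camera("wrist");need(.5344,.0169,-3.3)
E
```

```text
tool_pos: [0.5344, 0.0164, 0.0195]
force: [1.5, 0.6, 0.1]
gripper_force: 60.0
shift mm [-0.5 -0.2] yaw now -3.27 turn -0.03 z 0.0195 open 0.0112
shift mm [-1.1 -0.3] yaw now -3.26 turn -0.04 z 0.0202 open 0.0107
```

```bash
python3 -m inch '[-0.5,0,-3,0,3,-0.5,0,-6,0,3,-0.5,0,-9,0,3,-0.5,0,-9,0,3]'|grep -E "tool|force"
python3 -m inch '[0,0,-2,0,3,0,0,-4,0,3,0,0,-4,0,3]'|grep -E "tool|force"
python3 -m inch '[0,0,-2,0,3,0,0,-3,0,3,0,0,-3,0,3]'|grep -E "tool|force"
python3 -m inch '[0,0,-1,0,3,0,0,-2,0,3,0,0,-2,0,3]'|grep -E "tool|force"
```

```text
tool_pos: [0.5348, 0.0166, 0.0112]
force: [0.9, -0.4, 0.1]
gripper_force: 60.0
tool_pos: [0.5347, 0.0166, 0.0072]
force: [1.7, -0.5, 0.9]
gripper_force: 60.0
tool_pos: [0.5345, 0.0166, 0.004]
force: [1.5, -0.1, -1.8]
gripper_force: 60.0
tool_pos: [0.5344, 0.0166, 0.002]
force: [2.2, -0.8, -2.0]
gripper_force: 60.0
```

```bash
python3 -m inch '[0,0,-1,0,3,0,0,-2,0,3,0,0,-2,0,3]'|grep -E "tool|force"
python3 -m inch '[0,0,1,0,24,0,0,1,0,24,0,0,1,0,24,0,0,1,0,24,0,0,1,0,24]'|grep -E "open|force"
python3 -m inch '[0,0,15,0,24,0,0,40,0,24,0,-15,70,0,24,0,-35,100,0,24,0,-70,130,0,24,0,-90,160,0,24,0,-95,160,0,24,0,-95,160,0,24]'|grep -E "tool"
python3 -c "
from h import *
clipart(-69)"
```

```text
tool_pos: [0.5347, 0.0165, 0.0016]
force: [-4.9, 0.0, 11.8]
gripper_force: 60.0
force: [0.9, 0.0, -0.1]
opening: 0.0224
gripper_force: 0.0
tool_pos: [0.5364, -0.0806, 0.1641]
cols y -90.. step 2mm, rows x rel clip step 2
 -16 =-.:::::::::*%%%#::::::............=%%%%-........                                  
 -14 +-.:::::::::*%%%#:::::.............-%%%%-........                                  
 -12 +-.:::::::::#%%%#::::..............-#%%#=:.......                                  
 -10 +-.:::::::::*###*-.................:*****-.......                                  
  -8 +-..:::::-:-*###*-::::.............-+###*-.......                                  
  -6 +-...::-##++++++===+==-----::::::::-=++++=-------.                                 
  -4 =-...::-%%************=------------=++++*+-------.                                 
  -2 =-...::-%%#*****+*+**+====---------=+*+**+-------.                                 
   0 =-....:-%%####*******=========----=++++**+-------.                                 
   2 =-....:-%%******+++**=-------------+++++++-::----.                                 
   4 =-.....:##+=++++===+=---------------=++++=++++*++:                                 
   6 =-.....:----*###*=----:::::::::::::-+*#**++++++++:                                 
   8 =-.....::::-*****-:::..............-*****-.......                                  
  10 +-......::.:+++**:.................=****=:.......                                  
  12 +-......::::*%%%*:.................*%%%#:........                                  
  14 +-........::*%%%#:.................*%%%#:........
```

Driver 1 is seated in clip 1. Now driver 3.

```bash
python3 -m inch '[-25,-30,0,-3,35,-50,-60,-10,-6.4,35,-75,-90,-20,-6.4,35,-100,-120,-30,-6.4,35,-125,-150,-45,-6.4,35,-149,-184,-64,-6.4,35,-149,-184,-64,-6.4,35,-149,-184,-64,-6.4,35,-149,-184,-64,-6.4,35]'|grep tool
python3 - <<'E'
from h import *
im,K,E=shot("wrist"); o=(.387,-.2508); b=find(im,K,E,o,-9.65,"d3"); need(o[0]+b[1]/1e3,o[1]+b[2]/1e3,b[3])
E
```

```text
tool_pos: [0.3855, -0.261, 0.0963]
d3 score 6.92 origin 0.387 -0.2518 yaw -8.65
shift mm [0.2 8.6] yaw now -9.61 turn 0.96 z 0.097 open 0.0328
```

```bash
python3 -m inch '[0,4,-30,0.5,35,0,8,-60,0.5,35,0,8,-90,0.5,35,0,8,-100,0.5,35,0,8,-100,0.5,35,0,8,-100,0.5,35,0,8,-100,0.5,35]'|grep -E "tool|force"
python3 - <<'E'
from h import *
need(.387,-.2518,-9.1);read_camera("wrist");need(.387,-.2518,-9.1)
E
```

```text
tool_pos: [0.3875, -0.2551, -0.0005]
force: [0.2, -0.5, 0.5]
gripper_force: 0.0
shift mm [-0.9  2.6] yaw now -9.11 turn 0.01 z -0.0005 open 0.0323
shift mm [-1.   2.9] yaw now -9.13 turn 0.03 z -0.0003 open 0.0325
```

```bash
python3 -m inch '[-1,1,-10,0,35,-1,2.5,-18,0,35,-1,2.5,-23,0,35,-1,2.5,-25,0,35,-1,2.5,-25.5,0,35,-1,2.5,-25.5,0,35]'|grep -E "tool|force"
python3 -m inch '[0,0,0.5,0,3,0,0,0.5,0,3,0,0,0.5,0,3,0,0,0.5,0,3,0,0,0.5,0,3,0,0,0.5,0,3]' 60
python3 -m inch '[0,0,15,0,3,0,0,35,0,3,0,0,55,0,3,0,0,75,0,3,0,0,85,0,3,0,0,85,0,3,0,0,85,0,3]'|grep -E "tool|open|force"
python3 - <<'E'
from h import *
s=robot.read_state();im,K,E=shot("wrist");T=R.from_rotvec(s["orientation"]).as_matrix()
X,Y=np.meshgrid(np.arange(.076,.016,-.002),np.arange(-.02,.02,.001),indexing="ij")
P=np.stack([X,Y,np.full_like(X,-.0335)],-1)@T.T+s["tool_pos"];p=(P@E[:3,:3].T+E[:3,3])@K.T;p=(p[...,:2]/p[...,2:]).astype(np.float32)
g=cv2.remap(im,p[...,0],p[...,1],cv2.INTER_LINEAR).mean(-1)
for r,row in enumerate(g): print("%4d "%(76-2*r)+"".join(" .:-=+*#%@"[int(min(9,v//26))] for v in row))
need(.62631,.01264,-3.3)
E
```

```text
tool_pos: [0.3841, -0.2514, -0.0282]
force: [-2.7, 3.0, 6.6]
gripper_force: 3.4
t: 36.12
tool_pos: [0.3846, -0.2519, -0.0277]
orientation: [2.388, 2.034, -0.038]
force: [-0.1, 1.3, -0.4]
opening: 0.0107
gripper_force: 60.0
tool_pos: [0.3849, -0.2521, 0.0573]
force: [0.4, 1.3, -1.6]
opening: 0.0108
gripper_force: 60.0
  76 %%%%%%%%%%%##%%%%%%%#%%%%%%%%#*+++=+++++
  74 %%%%%%%%%%%%%%%%%%%%*#%%%%%%%*++++++++++
  72 *+#%%%%%%%%%%%%%%%%%##%*+++#+++==---=+++
  70 %%%%%%%%%%%%%%%%%%%%%%%#+++++==::.::=+++
  68 %%%%%%%%%%%%%%%%%%%%%%%#+++++=-:::-==+++
  66 %%%%%##%%%%%%%%%%%%%%%%%*++++=--===++++=
  64 %%%%%%%%%%%%%%%%#--=--#*+++++++++++++++=
  62 %%%%%%%%%%%%%#**+:-=-:=++++==+++++=+++++
  60 %%%%%%%%%#===+++=--=-:=++++++++++=====++
  58 #%%%%%%%%====+=+=--=-:=++++++++++======+
  56 #%%%%%%%*======+=--:::=+==--=++++++++=++
  54 ==+++++++====+++=:::::=++===++++++++=---
  52 ====++++++==++++=:::::=++++=-::-=+++=-::
  50 +++++++++====+++=:::::=+++++=-=+++++++==
  48 +++++++++====+++=:::::=+++++++++++++++++
  46 +=+++++++====+++=:::::=+++++====++++++++
  44 ====++++++==++++=:::::=+++++++++++++==++
  42 ===============+=:::::=+++++++++++++++++
  40 ======----======-:::::-===++++++++++++++
  38 =======------===-:::::-===++++====+++++=
  36 =========-----==-:::::--==--============
  34 ================-:::::::---------=======
  32 =============---::::::::--=---========++
  30 =============-------------=------=======
  28 =============-:--==-----:-=-============
  26 =============-:---------:-=+++++++++++++
  24 ---=====----=-:---------:-++++++++++++++
  22 +++=--=+-:----::-::::-:.:-++++++++=+++++
  20 ==--::-----==::---------:-++++++++++++=-
  18 ==-::..:----=-::-::::-:.:-=++++++++++++-
shift mm [241.5 263.6] yaw now -9.16 turn 5.86 z 0.0564 open 0.0109
```

```bash
python3 -m inch '[25,27,3,3,3,50,54,6,5.9,3,75,81,10,5.9,3,100,108,10,5.9,3,125,136,10,5.9,3,150,163,10,5.9,3,175,190,10,5.9,3,200,218,10,5.9,3,225,245,10,5.9,3,241.5,263.5,5,5.9,3]'|grep tool
python3 -m inch '[0,0,0,0,3,0,0,0,0,3,0,0,0,0,3]'|grep tool
python3 - <<'E'
from h import *
for i in range(2): need(.6263,.0126,-3.3); read_camera("wrist")
E
```

```text
tool_pos: [0.6274, 0.0144, 0.061]
tool_pos: [0.6246, 0.0113, 0.0604]
shift mm [1.1 0.6] yaw now -3.24 turn -0.06 z 0.0604 open 0.011
shift mm [1.  1.1] yaw now -3.28 turn -0.02 z 0.061 open 0.0111
```

```bash
python3 -m inch '[0.5,0.5,-10,0,3,1,0.7,-20,0,3,1,0.7,-30,0,3,1,0.7,-41,0,3,1,0.7,-41,0,3,1,0.7,-41,0,3,1,0.7,-41,0,3]'|grep -E "tool|force"
python3 - <<'E'
from h import *
need(.6263,.0126,-3.3);read_camera("wrist");need(.6263,.0126,-3.3)
E
```

```text
tool_pos: [0.6271, 0.0122, 0.0213]
force: [0.2, -0.6, 0.5]
gripper_force: 60.0
shift mm [-1.3 -0.3] yaw now -3.27 turn -0.03 z 0.0213 open 0.011
shift mm [-1.7 -0.3] yaw now -3.26 turn -0.04 z 0.0219 open 0.0109
```

```bash
python3 -m inch '[-0.5,0,-3,0,3,-1,0,-6,0,3,-1,0,-10,0,3,-1,0,-10,0,3]'|grep -E "tool|force"
python3 -m inch '[0,0,-2,0,3,0,0,-4,0,3,0,0,-4,0,3]'|grep -E "tool|force"
python3 -m inch '[0,0,-2,0,3,0,0,-4,0,3,0,0,-4,0,3]'|grep -E "tool|force"
python3 -m inch '[0,0,-1,0,3,0,0,-2,0,3,0,0,-3,0,3,0,0,-3,0,3]'|grep -E "tool|force"
```

```text
tool_pos: [0.6261, 0.0123, 0.0109]
force: [-0.5, 0.0, 0.2]
gripper_force: 60.0
tool_pos: [0.6264, 0.0123, 0.0073]
force: [1.5, 0.2, 0.6]
gripper_force: 60.0
tool_pos: [0.6258, 0.0123, 0.0026]
force: [2.7, 0.7, -2.8]
gripper_force: 60.0
tool_pos: [0.6261, 0.0123, 0.0021]
force: [-7.0, 0.5, 14.3]
gripper_force: 60.0
```

```bash
python3 -m inch '[0,0,1.5,0,22,0,0,1.5,0,22,0,0,1.5,0,22,0,0,1.5,0,22,0,0,1.5,0,22]'|grep -E "open|force"
python3 -m inch '[0,0,15,0,22,0,0,40,0,22,0,-15,70,0,22,0,-35,100,0,22,0,-60,135,0,22,0,-60,165,0,5,0,-60,180,0,5,0,-60,180,0,5,0,-60,180,0,0]'|grep -E "tool"
python3 - <<'E'
from h import *
im,K,E=shot("wrist"); g=cr(im,K,E,.042,-.1,.1,-.095,.085)
for i in range(0,200,4): print("%4d "%(i-100)+"".join(" .:-=+*#%@"[int(min(9,v//26))] for v in g[i:i+4].mean(0).reshape(-1,2).mean(1)))
im,K,E=shot("top")
# screwdriver red, moved?
m=(im[...,2].astype(int)-im[...,1]>70);ys,xs=np.where(m[150:220,270:345]);print("red px",len(xs),xs.mean()+270,ys.mean()+150, ray(K,E,(xs.mean()+270,ys.mean()+150),.012))
E
```

```text
force: [0.5, 0.1, 0.4]
opening: 0.0202
gripper_force: 0.0
tool_pos: [0.6269, -0.0479, 0.1827]
-100 ==-----==-----::---==+==+++==+++=++++===++++++============*+++*##%%%%#*==                 
 -96 =-::---====--::::--=+++++++++++++++++=-==++++=========-::::::::-+#%%%%%##                 
 -92 ==----::::::........::::::::::::::::::...:::::::::::::..........:-==-===-                 
 -88 ===--:............................ ........... ...... ...................                 
 -84 ==---.........:+****-.................=####-...... .. .  ................                 
 -80 -----:........=*****-.................=####+:............................                 
 -76 :--:-:....=*+===+======================++++=:...... .....................                 
 -72 ---=-:....+#******+**###############**+*+***=:...........:--------:::::::                 
 -68 -----:....+#*+++++**+****************+=++*++-:::::::::::::--------::-----                 
 -64 -----:....:---=****+------------------+*##*+-----------------------------                 
 -60 -----:.....:-:--------------------:--:-==
[... 3178 characters left out ...]
......................                 
  76 +++++:........-=====:.................-====-.............................                 
  80 +++++:.........-++++:.................-++++:.............................                 
  84 +++++:.........:----..................:-=--..............................                 
  88 +++++:...................................................................                 
  92 ++===-............................................:::::::::::::::::::::::                 
  96 +++=+++=+++++++++++++==++++=====++++++++==========#%%%%%#*%%%%#%%%%%%%%%*                 
red px 84 321.0357142857143 184.60714285714286 [ 0.59402825 -0.20076972  0.012     ]
```

All three drivers are seated in clips 1, 3 and 4. Next I take the closed fingers over and behind the upright cover to push it shut.

```bash
python3 -m inch '[0,0,20,0,0,-1,5,32,0,0,-2,35,34,0,0,-4,70,34,0,0,-6,105,34,0,0,-8,140,34,0,0,-10,175,34,0,0,-12,210,34,0,0,-13,235,34,0,0,-13,235,34,0,0]'|grep -E "tool|force"
python3 -m inch '[0,0,0,0,0,0,0,-25,0,0,0,0,-50,0,0,0,0,-70,0,0,0,0,-70,0,0,0,0,-70,0,0]'|grep -E "tool|force|open"
python3 -c "
from h import *
need(.6107,.1411,-3.3)"
```

```text
tool_pos: [0.6116, 0.193, 0.2147]
force: [0.6, 0.3, -0.5]
gripper_force: 0.0
tool_pos: [0.612, 0.1859, 0.1443]
force: [0.1, -0.2, 0.4]
opening: 0.0005
gripper_force: 0.0
shift mm [ -1.8 -45.6] yaw now -3.32 turn 0.02 z 0.1443 open 0.0005
```

```bash
python3 -m inch '[-0.5,-10,0,0,0,-1,-21,0,0,0,-2,-38,0,0,0,-3,-56,0,0,0,-4,-69,-2,0,0,-5,-82,-4.5,0,0,-6,-95,-9,0,0,-6,-107,-14.5,0,0,-6,-107,-14.5,0,0]'|grep -E "tool|force"
python3 -m inch '[-0.7,-12,-6,0,0,-1.3,-23,-13.5,0,0,-2,-33,-22,0,0,-2.5,-43,-31.5,0,0,-3,-52,-42,0,0,-3.4,-59.5,-52.5,0,0,-3.4,-59.5,-52.5,0,0]'|grep -E "tool|force"
python3 -m inch '[-0.4,-7,-12,0,0,-0.7,-13,-24,0,0,-1,-17,-36,0,0,-1,-19,-44,0,0,-1,-19,-44,0,0,-1,-19,-44,0,0]'|grep -E "tool|force"
```

```text
tool_pos: [0.6064, 0.0775, 0.13]
force: [-1.0, -0.1, -0.3]
gripper_force: 0.0
tool_pos: [0.6016, 0.0191, 0.0753]
force: [-0.0, 0.2, 0.9]
gripper_force: 0.0
tool_pos: [0.602, 0.0019, 0.0339]
force: [0.3, -0.0, -0.1]
gripper_force: 0.0
```

```bash
python3 -m inch '[0,-2,-2,0,0,0,-4,-4,0,0,0,-4,-6,0,0,0,-4,-6,0,0]'|grep -E "tool|force"
python3 -m inch '[0,-1,-2,0,0,0,-2,-3,0,0,0,-2,-3,0,0]'|grep -E "tool|force"
```

```text
tool_pos: [0.6029, -0.0023, 0.0289]
force: [-0.4, 0.6, -0.1]
gripper_force: 0.1
tool_pos: [0.6033, -0.003, 0.0275]
force: [-4.5, 5.9, 9.8]
gripper_force: 5.1
```

```bash
python3 -m inch '[0,0,-1,0,0,0,0,-2,0,0,0,0,-2,0,0]'|grep -E "tool|force"
python3 -m inch '[0,0,8,0,0,0,-10,8,0,0,0,-22,8,0,0,0,-22,0,0,0,0,-22,0,0,0,0,-22,0,0,0]'|grep -E "tool|force"
python3 -m inch '[0,0,40,0,0,0,-40,80,0,0,0,-80,120,0,0,-20,-115,150,0,0,-20,-115,170,0,0,-20,-115,170,0,0,-20,-115,170,0,0]'|grep -E "tool|force"
python3 - <<'E'
from h import *
im,K,E=shot("wrist"); s=robot.read_state()
P=lambda x,y,z:np.append(C+x*cx+y*cy,z)
print("expected top corners px",[proj(K,E,P(x,y,.056)).round(0).tolist() for x,y in((.1,-.09),(-.1,-.09))],"base edge",proj(K,E,P(0,-.09,.02)))
g=im.mean(-1)
for x in(-.06,0,.06):
    a=proj(K,E,P(x,-.12,.056));b=proj(K,E,P(x,-.03,.056));t=np.linspace(0,1,91);p=(a+(b-a)*t[:,None]).astype(np.float32)
    v=cv2.remap(g.astype(np.float32),p[None,:,0],p[None,:,1],cv2.INTER_LINEAR)[0];print(x,"y -120..-30 step 3:",v[::3].astype(int).tolist())
for n in("top",):
    im,K,E=shot(n);m=(im[...,2].astype(int)-im[...,1]>70);ys,xs=np.where(m[150:220,270:345]);print("red px",len(xs),ray(K,E,(xs.mean()+270,ys.mean()+150),.012))
    im0=cv2.imread("pics/top0.png");im0=cv2.resize(im0,(512,384),interpolation=cv2.INTER_AREA);d=cv2.absdiff(im,im0).max(-1)
    print("diff blocks>60 (16px), rows 48..288 cols 128..416")
    for r in range(48,288,16): print("".join("%4d"%((d[r:r+16,c:c+16]>60).sum()) for c in range(128,416,16)))
E
```

```text
tool_pos: [0.6035, -0.003, 0.0273]
force: [-11.1, 5.8, 22.6]
gripper_force: 11.7
tool_pos: [0.6044, -0.0294, 0.0271]
force: [-9.4, -6.6, 26.8]
gripper_force: 13.3
tool_pos: [0.5842, -0.1445, 0.1972]
force: [-0.5, 0.0, 0.9]
gripper_force: 0.0
expected top corners px [[386.0, 49.0], [166.0, 50.0]] base edge [274.65321956  53.17917023]
-0.06 y -120..-30 step 3: [137, 186, 202, 203, 195, 176, 175, 182, 159, 41, 66, 73, 73, 72, 71, 73, 72, 71, 71, 121, 126, 125, 124, 125, 0, 0, 0, 0, 0, 0, 0]
0 y -120..-30 step 3: [145, 141, 143, 111, 77, 41, 55, 99, 85, 31, 66, 74, 74, 75, 126, 127, 126, 125, 125, 125, 125, 124, 124, 123, 0, 0, 0, 0, 0, 0, 0]
0.06 y -120..-30 step 3: [116, 117, 117, 117, 118, 118, 118, 116, 161, 39, 115, 126, 126, 126, 125, 125, 124, 125, 123, 123, 123, 122, 122, 121, 0, 0, 0, 0, 0, 0, 0]
red px 29 [ 0.59893832 -0.19808977  0.012     ]
diff blocks>60 (16px), rows 48..288 cols 128..416
   0   0   0   0   0   0   0   0   0   0   0   0   0   0   0   0   0   0
   0   0   0   0   0   0   0   0   0   0   0  35  12   9   3   0   0   0
   0   0   0   0   0   0   0   0   0   0   
[... 205 characters left out ...]
  0   0   0  21 240 159  82   9 138  43   0
   0   0   0   0   0   0   0   0   2  70  69 237 248 110   9  22   0   0
   0   0   0   0   0   0   0   0  10 113 159 193 220  25  52  52   0   0
   0   0   0   0   0   0   0   0   7  29 187 202 156   0  75  66   0   0
   0   0   0   0   0   0   0   0   0  61 201 135 111   4 113  35   0   0
   0   0   0   0   0   0   0  26  58 100  22   3   0 135  65   0   0   0
   0   0   0   0   0   0   0  64 153 175  88  81  10  73  31   0   0   0
   0   0   0   0   0   0   0 125 228  71   5  47 109 106   9   0   0   0
   0   0   0   0   0   0  16 197 145   4   7   0   6 115   0   0   0   2
   0   0   0   0   0   0  21  88  12   3   9   1   0   7   0   0   0  37
```

```bash
python3 -c "
from plant import job
print(job.close_job())"
```

```text
the job is handed in; nothing more can be done
None
```

I pried the cover open with the screwdriver's shaft in the notch, clicked drivers 1, 3 and 4 into clips 1, 3 and 4, pushed the cover shut and handed the job in; clip 2 stays empty because I saw no driver 2 in the images, the screwdriver is back on the worktop and no other item was touched, though camera numbers alone confirm the end state as the picture-viewing quota ran out early, and the judge returned no verdict.

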